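# Load the thick cell into the sprung charging cradle

## Robot

A 7-joint arm with a two-finger parallel gripper is mounted at the origin on a cart in front of the work surface, level with it; the furniture and walls round the work are solid. World frame = base frame: x ahead of the robot, y to its left, z up, the work surface at z = 0. Lengths are in m, angles in degrees, forces in N, time in s.
With the tool pointing down it reaches from about 0.35 to 0.775 m from the base axis. Payload 3.1 kg.
Tool frame: the origin (TCP) lies at the very end of the fingers, on their centre line; the grasp point (between the pads) lies behind it (env.pinch_z is the z of the grasp point in the tool frame, in m); z points along the fingers, y is the line along which they close (so a half turn about z gives the same grasp; the last joint's range is limited). The gripper opens to 85 mm and grips with 20 to 120 N. Pads are 22 mm wide; open, the fingers measure 114 mm over their backs; the gripper's body (76 mm by 85 mm) begins 54 mm behind the grasp point. The pads swing forward as they close: fully open they stand 13 mm farther back than shut.
Start: joints at [-72.92, 17.813, 0.802, 86.603, -0.252, 75.585, -1.558], TCP at [0.183, 0.519, 0.231] pointing down, gripper open.
Joint ranges: [-154.91, 154.91], [-16.99, 109.72], [-72.82, 74.43], [7.12, 147.25], [-82.49, 262.49], [11.32, 116.49], [-174.64, 174.64]. Speed limits (degrees/s): [159.86, 159.86, 180, 180, 180, 180, 180].

## Interface

Orientations are given as a 3x3 rotation matrix whose columns are the frame's x, y, z axes.
In Python, from workcell import env gives the robot as it stands. The module is installed in compiled form; this text tells all that it offers.
- The arm moves only by the tool drive_tool, never from a script. Its argument "steps" is text: rows parted by semicolons, each of 5 numbers parted by spaces: the opening, from 0 (shut) to 1 (fully open), then the shift along the world's x, y, z in cm, then the turn about the world's z in rad. In form: claw x y z roll; .... A call has 1 to 5 rows; each row is the pose to reach, as a shift and turn from the pose commanded when the call began; what a row does not reach only later rows make up. A row lasts 1/12 s, in which the tool goes at most 41.7 mm and 7.16 degrees, less where a joint would pass 70% of its speed; a pose out of reach is approached as far as the arm can. A call with a gripper value outside its range is refused whole. The fingers move at their own pace and stop on an object; "grip_force" is the grip in N (left out, the last holds). Time passes only in rows, so rows that repeat a pose let the fingers close. It gives the time, the measured TCP pose, the force, the opening and the grip force at its end, in the units of the state.
- env.get_state(): the state, without advancing time (a new reading comes with each control period).
- env.snapshot(name): name is "scene" or "top"; returns a dict with "pixels" (480x640x3 uint8, red, green, blue), "camera_matrix" (3x3 intrinsics, pixels), "k1" (the pictures are not rectified: a ray, as slopes to the right and down, at radius r is drawn at 1 + k1 r^2 times it, then the intrinsics apply), "camera_from_world" (4x4, takes a point from world to camera coordinates). Camera axes: x right, y up, looking along -z (the intrinsics and any distortion apply to the point x, -y, -z); pixel columns grow to the right and rows downward; lengths in m; the calibration is good to about 2 mm. A picture is of the moment at which its call begins. There is no depth.
- env.sign_off(): hands the job in; it is judged then, once.
The state is a dict: "clock": time; "joint_positions": joint angles; "joint_velocities": joint speeds; "joint_efforts": joint torques, N m; "ee_pos": TCP position; "tool_rot": TCP orientation; "contact_force": force on the tool from outside, world axes, zero at the start; "moment": the same for the moment, N m; "grip_width": opening from 0.0 (shut) to 1.0 (fully open); "grasp_force": force on a finger pad.
Only numpy, scipy, OpenCV 4.12 (cv2) and the standard library are available. Lean on these libraries where they do the work, as an engineer would, in place of code of your own. Each camera call takes 0.05 s, during which the arm holds its last target. There are 200 camera calls.

## Task

Take the thick battery cell from the dowel rack and load it into the charging cradle: slide its flat end in under the hood with the nub end still raised, push the sprung contact back with it, then tip the nub end down behind the far wall so that the cell lies fully home on the guide rods between the two contacts, and let go. Push by feel and gently: never force the spring against its stop nor jam the cell hard into the cradle, and leave the slim cell in the rack.

Things in the scene. Friction and masses are not known exactly. Their poses are not given: they have to be found in the camera images.
- cell: Thick grey battery cell: cylinder 33 mm across, 91 mm long including a 3 mm high, 10 mm wide steel nub on one end; about 0.2 kg. Origin on its axis at mid-length; x axis along the cylinder towards the nub. Starts level on one of the rack's two dowel pairs (which one varies), its axis 31.5 mm above the bench, nub pointing away from the robot.
- cell_nub (a point): Centre of the tip of the thick cell's nub, on its axis, 45.5 mm from cell.
- slim_cell: The slimmer grey cell in the rack (26 mm across, 65 mm long, also with a nub), to be left there. Origin on its axis at mid-length, x axis towards its nub.
- rack: Fixed wooden rack: plate 110 x 150 x 6 mm with two pairs of 8 mm dowels, 80 mm long, along its x axis; the pairs are centred at y = +40 and -40 mm, the dowels of a pair 22 mm apart, tops 14 mm above its underside; it stands on a 4 mm cardboard sheet. Origin under the plate's centre, z up.
- cradle: Fixed steel base plate, 220 x 84 x 8 mm, of the charging cradle; origin under its centre, z up, x along the bay from the sprung end (nearer the robot) to the far wall. The grey bay block on it is clamped by screws in slots: it stands up to 11 mm either way along x from its middle position, which NO listed pose shows. The sprung contact must be found by feel.
- seat_mid (a point): Point of the base plate frame (33.3 mm above the bench) where the home cell's axis runs along x. A home cell's centre is 0.5 mm to +x of it, give or take the bay's unknown shift of up to 11 mm. Two 8 mm guide rods along x, 22 mm apart, tops 13.3 mm below this point, carry and centre the cell. Press the cell lightly onto both before letting go: the contacts pinch it.
- wall_mid (a point): Middle of the top edge of the far wall's inner face for the middle bay position (real one shifted by the same unknown amount): 46 mm to +x of seat_mid and 1 mm above the seat axis. Wall 52 mm wide, 10 mm thick; its inner face is the fixed contact. Raise the nub end some 18 degrees and come down along the cell's own axis to pass over it, ending with the flat end's lower edge just above the rods.
- hood_mid (a point): Middle of the lower lip of the hood over the sprung contact, for the middle bay position (same unknown shift): 33 mm to -x of seat_mid, 23.5 mm above the seat axis. Hood 5 mm thick, reaching 35 mm back to -x; cheeks below it leave 42 mm between them. The contact, a 20 mm disc centred on the seat axis, rests 6 mm behind this lip.
- plunger (a joint): Travel of the sprung contact towards -x: 0 m at rest, stop at 0.013 m. 3 N at first touch, then 0.9 N more per mm (8.4 N at 6 mm, 11 N at 9 mm). A home cell holds it pressed 6 mm. Tipping the nub end down past the far wall needs 7 to 8 mm, 9 mm leaves some room. Beyond 11.5 mm counts as forcing it.
There are look-alikes about, which are no part of the job. What is shaped like the cell but purple is not meant.

How it is judged (in metres and radians):
On the way, in this order (a step that is already met when the one before it is completed fails the run):
1. the thick cell is lifted out of the rack (z of cell in the frame of rack above 0.05 m), for 0.1 s.
2. the flat end of the cell presses the sprung contact back while the nub end is still raised (about 6 degrees or more) (value of joint plunger above 0.004 m and angle between cell's own x axis and vertical below 1.466 rad and x of cell_nub in the frame of cradle above 0.02 m and distance between cell and cradle below 0.09 m), for 0.1 s.
At the end, for the whole second after the job is handed in: The thick cell lies at rest in the cradle with its nub to the far wall: axis 30.8 to 36.3 mm above the bench (33.3 when square on both rods), central within 4 mm, in line with the bay within 4 degrees, held between the contacts with the sprung contact pressed 4.2 to 7.8 mm, and released (value of joint plunger between 0.0042 and 0.0078 m and z of cell in the frame of cradle between 0.0308 and 0.0363 m and y of cell in the frame of cradle between -0.004 and 0.004 m and x of cell in the frame of cradle between -0.014 and 0.015 m and angle between the x axis of cell and the x axis of cradle, either way round below 0.07 rad and x of cell_nub in the frame of cradle above 0.03 m and linear speed of cell below 0.01 m/s and velocity of joint plunger below 0.01 m/s and contact force between the fingers and cell below 0.2 N); the robot touches nothing.
It fails at once if the sprung contact is forced: pressed beyond 11.5 mm (value of joint plunger above 0.0115 m).
It fails at once if the cell is jammed: its contact forces on the cradle add up to more than 35 N (about 17 N when home) (contact force between cell and cradle above 35 N).
It fails at once if the slim cell is moved out of its place (more than 20 mm) (distance of slim_cell from where it was at the start of the episode above 0.02 m).
It also fails if it takes over 64 s, if anything falls off the work surface, if the arm or the gripper's body presses on something with over 40 N, if the wrist force passes 120 N, or if a joint passes its speed limit or range.

## Working session

There is one attempt and no reset: what is moved stays moved. The work goes in short steps, Python scripts to look and compute and a tool call to move; the robot and the scene stay as the last step left them, time stands still between calls to the robot, and variables do not carry over. Pictures are saved under pics/ and viewed, at most 10 in all, crops included, and the job is handed in when it is done.

Besides the shell and the picture viewer there is one more tool, called after ">>>" by a JSON object that holds its "op" and its "data", one argument or row to a line. drive_tool: Moves the arm, as the interface text tells. Its arguments: {"type":"object","properties":{"steps":{"type":"string"},"grip_force":{"type":"number"}},"required":["steps"]}

```bash
mkdir -p pics; cat > h.py <<'E'
import numpy as np, cv2
from workcell import env
def snap(n,f=None):
    s=env.snapshot(n)
    if f: cv2.imwrite('pics/'+f,cv2.cvtColor(s['pixels'],cv2.COLOR_RGB2BGR))
    return s
def ray(s,u,v):
    K=np.array(s['camera_matrix']);T=np.array(s['camera_from_world']);k=s['k1']
    d=np.array([(u-K[0,2])/K[0,0],(v-K[1,2])/K[1,1]]);p=d.copy()
    for _ in range(30): p=d/(1+k*(p@p))
    c=np.array([p[0],-p[1],-1.]);R=T[:3,:3]
    return -R.T@T[:3,3], R.T@c
def onz(s,u,v,z):
    o,d=ray(s,u,v); return o+d*(z-o[2])/d[2]
def proj(s,P):
    K=np.array(s['camera_matrix']);T=np.array(s['camera_from_world'])
    c=T[:3,:3]@np.array(P)+T[:3,3]; p=np.array([c[0],-c[1]])/-c[2]; p=p*(1+s['k1']*(p@p))
    return K[0,0]*p[0]+K[0,2],K[1,1]*p[1]+K[1,2]
def tri(s1,a,s2,b):
    o1,d1=ray(s1,*a);o2,d2=ray(s2,*b);d1/=np.linalg.norm(d1);d2/=np.linalg.norm(d2)
    t=np.linalg.lstsq(np.c_[d1,-d2],o2-o1,rcond=None)[0]
    p,q=o1+t[0]*d1,o2+t[1]*d2
    return (p+q)/2,np.linalg.norm(p-q)
E
python3 - <<'E'
from h import *
a=snap('scene','scene.png');b=snap('top','top.png')
for s in(a,b):
    o,d=ray(s,320,240);print(o.round(3),d.round(3),s['k1'],np.array(s['camera_matrix'])[0,0])
st=env.get_state();print(env.pinch_z,{k:np.round(v,3).tolist() for k,v in st.items()})
E
```

```text
[ 0.011 -0.313  0.785] [ 0.606  0.266 -0.751] 0.06019625220324099 618.1052783496066
[ 0.41  -0.035  0.98 ] [ 0.151 -0.008 -0.989] -0.16283176469568406 619.188291148746
-0.0187 {'clock': 0.1, 'joint_positions': [-72.92, 17.857, 0.802, 86.681, -0.251, 75.587, -1.559], 'joint_velocities': [0.045, -0.125, 0.042, -0.223, 0.044, 0.112, -0.08], 'joint_efforts': [0.0, -38.086, 0.146, -23.124, 0.012, 0.008, -0.0], 'ee_pos': [0.183, 0.518, 0.23], 'tool_rot': [[-0.943, 0.333, -0.001], [0.333, 0.943, -0.002], [-0.0, -0.002, -1.0]], 'contact_force': [0.184, -0.125, -0.946], 'moment': [-0.019, 0.028, -0.018], 'grasp_force': 0.0, 'grip_width': 0.997}
```

View pics/scene.png

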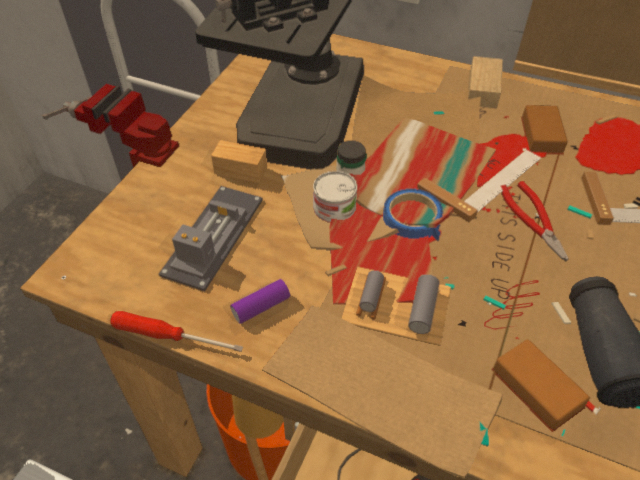

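View pics/top.png

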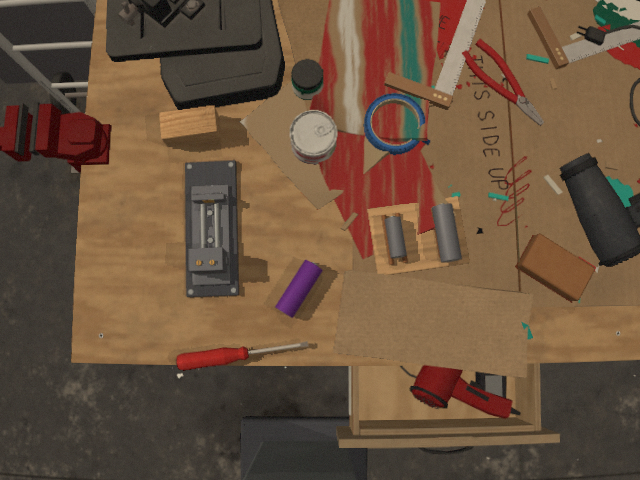

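Candidates (top view): grey cylinder (446,233), slimmer grey cylinder (395,238), purple cylinder (298,288). The thick one in the rack at (446,233) is wider and longer, so it fits. I'll confirm it in one crop, with the cradle alongside.

```bash
python3 - <<'E'
from h import *
a=cv2.imread('pics/scene.png');b=cv2.imread('pics/top.png')
R=lambda i,x,y,w,h:cv2.resize(i[y:y+h,x:x+w],(400,300),interpolation=cv2.INTER_CUBIC)
m=np.vstack([np.hstack([R(b,360,185,120,90),R(a,335,255,120,90)]),np.hstack([R(b,112,153,200,150),R(a,148,176,133,100)])])
cv2.imwrite('pics/crop1.png',m)
E
```

```text
(no output)
```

View pics/crop1.png

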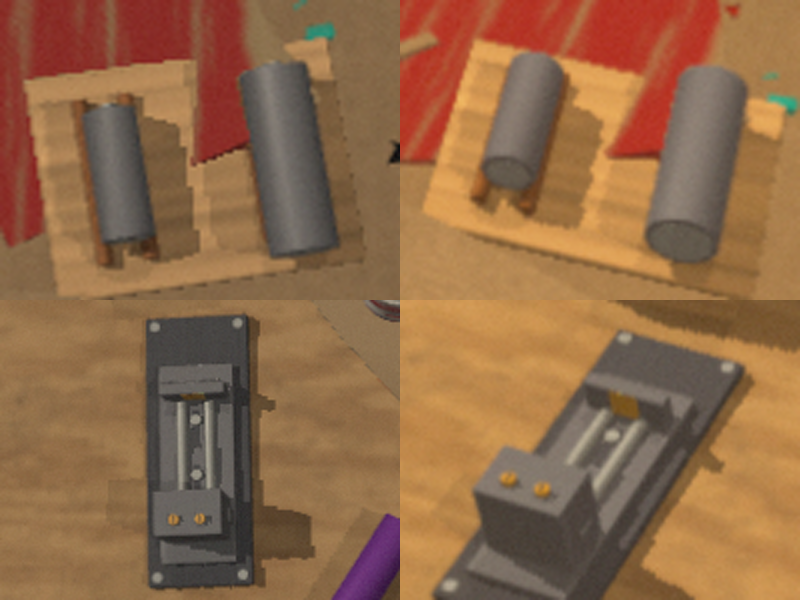

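Crop: thick cell is the upper-left panel's right cylinder (crop 290,160; top px ≈446,233) with its flat end towards the robot. The slim one is at crop 120,172. Cradle: four light corner screws, brass contact on the far wall at crop (192,397), hood with two brass screws at (187,519). Next I measure.

```bash
cat > m.py <<'E'
from h import *
def cellmask(s,box):
    x0,y0,x1,y1=box;p=s['pixels'].astype(int);m=np.zeros(p.shape[:2],np.uint8)
    q=p[y0:y1,x0:x1];sat=q.max(2)-q.min(2)
    m[y0:y1,x0:x1]=((sat<22)&(q.max(2)>40))*255
    m=cv2.morphologyEx(m,cv2.MORPH_OPEN,np.ones((3,3)))
    c=max(cv2.findContours(m,cv2.RETR_EXTERNAL,cv2.CHAIN_APPROX_NONE)[0],key=cv2.contourArea)
    return c
def mid(c):
    r=cv2.minAreaRect(c);b=cv2.boxPoints(r);e=sorted([(np.linalg.norm(b[i]-b[(i+1)%4]),i) for i in range(4)])
    ends=[(b[i]+b[(i+1)%4])/2 for _,i in e[:2]]
    ends.sort(key=lambda q:q[1]); return r,ends  # far first
E
python3 - <<'E'
from m import *
a=snap('scene');b=snap('top')
for n,bb,ab in(('thick',(428,195,470,270),(405,268,445,338)),('slim',(380,205,412,265),(355,265,390,320))):
    r1,e1=mid(cellmask(b,bb));r2,e2=mid(cellmask(a,ab))
    print(n,r1,[np.round(e) for e in e1],r2,[np.round(e) for e in e2])
    print(' tri mid',tri(b,r1[0],a,r2[0]),[onz(b,*e,.0315).round(4) for e in e1],[onz(a,*e,.0315).round(4) for e in e2])
# screws: bright grey blobs
for s,box in((b,(180,155,245,300)),(a,(155,180,270,295))):
    x0,y0,x1,y1=box;p=s['pixels'][y0:y1,x0:x1].astype(int)
    m=((p.min(2)>120)&(p.max(2)-p.min(2)<40)).astype(np.uint8)
    n,l,st,ce=cv2.connectedComponentsWithStats(m)
    print([(np.round(ce[i]+[x0,y0],1).tolist(),int(st[i,4])) for i in range(1,n) if st[i,4]>2])
E
```

```text
thick ((446.1955261230469, 232.22366333007812), (58.067230224609375, 20.585424423217773), 80.27242279052734) [array([441., 204.], dtype=float32), array([451., 261.], dtype=float32)] ((427.0, 323.0), (4.0, 4.0), 90.0) [array([427., 321.], dtype=float32), array([429., 323.], dtype=float32)]
 tri mid (array([ 0.57496929, -0.25027108, -0.02424908]), np.float64(0.005617120966255228)) [array([ 0.6129, -0.2344,  0.0315]), array([ 0.5221, -0.247 ,  0.0315])] [array([ 0.5377, -0.2514,  0.0315]), array([ 0.5356, -0.2551,  0.0315])]
slim ((395.01348876953125, 236.58108520507812), (41.59294128417969, 15.617901802062988), 80.53767395019531) [array([392., 216.], dtype=float32), array([398., 257.], dtype=float32)] ((373.0, 305.0), (2.0, 2.0), 90.0) [array([373., 304.], dtype=float32), array([374., 305.], dtype=float32)]
 tri mid (array([ 0.56611895, -0.16356496, -0.01440399]), np.float64(0.005336835974821629)) [array([ 0.5928, -0.1551,  0.0315]), array([ 0.5281, -0.1645,  0.0315])] [array([ 0.5343, -0.1695,  0.0315]), array([ 0.5332, -0.1715,  0.0315])]
[([230.3, 164.1], 9), ([189.0, 166.0], 9), ([201.6, 225.2], 86), ([215.5, 224.8], 83), ([209.2, 212.4], 16), ([209.7, 239.7], 15), ([232.8, 289.8], 11), ([190.2, 291.5], 10)]
[([222.4, 188.1], 7), ([256.5, 198.0], 8), ([208.9, 222.0], 52), ([219.0, 227.8], 62), ([218.2, 220.8], 13), ([164.2, 270.9], 10), ([201.6, 283.1], 11)]
```

```bash
sed -i 's/sat<22/sat<T/;s/def cellmask(s,box)/def cellmask(s,box,T=22)/' m.py; python3 - <<'E'
from m import *
a=snap('scene');b=snap('top')
p=a['pixels'];print(p[300,424],p[290,440],p[325,420],p[300,400])
for n,bb,ab in(('thick',(428,195,470,270),(405,268,445,338)),('slim',(380,205,412,265),(355,265,390,320))):
    r1,e1=mid(cellmask(b,bb))
    for T in(28,36):
        r2,e2=mid(cellmask(a,ab,T)); print(n,T,np.round(r2[0]),np.round(r2[1]),np.round(e2,1).tolist(),np.round(tri(b,r1[0],a,r2[0])[0],4),tri(b,r1[0],a,r2[0])[1].round(4),[onz(a,*e,.0315).round(4) for e in e2])
S={'fl':((189,166),(222.4,188.1)),'fr':((230.3,164.1),(256.5,198)),'nl':((190.2,291.5),(164.2,270.9)),'nr':((232.8,289.8),(201.6,283.1))}
P={k:tri(b,u,a,v) for k,(u,v) in S.items()}
for k,(q,e) in P.items(): print(k,q.round(4),e.round(4))
c=sum(q for q,_ in P.values())/4; ax=P['fl'][0]+P['fr'][0]-P['nl'][0]-P['nr'][0]
yaw=np.arctan2(ax[1],ax[0]);print('cradle',c.round(4),np.degrees(yaw))
# hood front edge / wall edges along the column profile of the top view
e=np.array([np.cos(yaw),np.sin(yaw),0]);n=np.array([-e[1],e[0],0])
for name,z,yo,lo,hi in(('hoodtop',.0618,.0,-.09,-.01),('walltop',.0343,.018,.02,.085),('walltop',.0343,-.018,.02,.085)):
    xs=np.arange(lo,hi,.002);prof=[]
    for x in xs:
        u,v=proj(b,[*(c+e*x+n*yo)[:2],z]);prof.append(int(b['pixels'][int(round(v)),int(round(u))].mean()))
    print(name,yo,[(int(round(x*1000)),q) for x,q in zip(xs,prof)])
E
```

```text
[134 119 110] [211 154  87] [95 86 72] [177  61  44]
thick 28 [424. 304.] [21. 58.] [[429.3999938964844, 275.70001220703125], [418.1000061035156, 332.20001220703125]] [ 0.5666 -0.2392  0.0307] 0.0034 [array([ 0.6194, -0.2297,  0.0315]), array([ 0.5141, -0.2456,  0.0315])]
thick 36 [424. 304.] [21. 59.] [[430.5, 275.1000061035156], [417.70001220703125, 332.5]] [ 0.5667 -0.2395  0.0309] 0.0028 [array([ 0.6211, -0.2309,  0.0315]), array([ 0.5134, -0.2453,  0.0315])]
slim 28 [372. 291.] [16. 39.] [[376.6000061035156, 272.20001220703125], [366.70001220703125, 310.0]] [ 0.5605 -0.1593  0.0265] 0.0029 [array([ 0.5932, -0.1534,  0.0315]), array([ 0.5204, -0.1648,  0.0315])]
slim 36 [372. 291.] [16. 41.] [[377.29998779296875, 271.3999938964844], [366.0, 310.6000061035156]] [ 0.5604 -0.1593  0.0268] 0.0028 [array([ 0.5951, -0.1537,  0.0315]), array([ 0.519 , -0.1643,  0.0315])]
fl [0.6792 0.1706 0.0114] 0.0027
fr [0.682  0.1031 0.0107] 0.0027
nl [0.4755 0.1624 0.0104] 0.0023
nr [0.4784 0.0949 0.0103] 0.0024
cradle [0.5788 0.1328 0.0107] 2.309378879507484
hoodtop 0.0 [(-90, 90), (-88, 92), (-86
[... 430 characters left out ...]
walltop 0.018 [(20, 98), (22, 99), (24, 89), (26, 88), (28, 91), (30, 94), (32, 89), (34, 88), (36, 73), (38, 36), (40, 62), (42, 96), (44, 102), (46, 100), (48, 94), (50, 84), (52, 97), (54, 100), (56, 99), (58, 99), (60, 100), (62, 100), (64, 66), (66, 69), (68, 73), (70, 69), (72, 67), (74, 69), (76, 71), (78, 69), (80, 68), (82, 71), (84, 69)]
walltop -0.018 [(20, 86), (22, 87), (24, 89), (26, 82), (28, 82), (30, 81), (32, 80), (34, 81), (36, 47), (38, 43), (40, 60), (42, 95), (44, 101), (46, 101), (48, 98), (50, 77), (52, 89), (54, 100), (56, 99), (58, 100), (60, 100), (62, 93), (64, 61), (66, 70), (68, 69), (70, 69), (72, 70), (74, 69), (76, 69), (78, 68), (80, 70), (82, 70), (84, 71)]
```

Thick cell at about (0.567, −0.240), axis z ≈ 0.031, yaw ≈ 7.8°. Cradle at (0.579, 0.133), yaw 2.3°. The hood's front edge is near −39 mm and the wall's inner face near 40.5 mm, so the bay is shifted about −6 mm. The tool can't tilt, so I'll swivel the cell in the pads by pressing its nub end on the hood's top. Moving over the cell.

>>> {"op": "drive_tool", "data": {
  "steps": "1 7.8 -15.1 0 -0.533; 1 7.8 -15.1 0 -0.533; 1 7.8 -15.1 0 -0.533; 1 7.8 -15.1 0 -0.533; 1 7.8 -15.1 0 -0.533",
  "grip_force": 30
}}

```text
clock: 0.72
ee_pos: [0.2667, 0.3593, 0.2314]
tool_rot: [[-0.629, 0.777, 0.003], [0.777, 0.629, -0.005], [-0.005, -0.001, -1.0]]
contact_force: [0.4, -0.9, -0.4]
grip_width: 0.999
grasp_force: 0.0
```

>>> {"op": "drive_tool", "data": {
  "steps": "1 7.8 -15.1 0 -0.533; 1 7.8 -15.1 0 -0.533; 1 7.8 -15.1 0 -0.533; 1 7.8 -15.1 0 -0.533; 1 7.8 -15.1 0 -0.533"
}}

```text
clock: 1.13
ee_pos: [0.3433, 0.2082, 0.2318]
tool_rot: [[-0.146, 0.989, 0.003], [0.989, 0.146, -0.003], [-0.003, 0.002, -1.0]]
contact_force: [-0.5, -0.8, -0.2]
grip_width: 1.006
grasp_force: 0.0
```

>>> {"op": "drive_tool", "data": {
  "steps": "1 7.8 -15.1 0 -0.533; 1 7.8 -15.1 0 -0.533; 1 7.8 -15.1 0 -0.533; 1 7.8 -15.1 0 -0.533; 1 7.8 -15.1 0 -0.533"
}}

```text
clock: 1.55
ee_pos: [0.4203, 0.0566, 0.2322]
tool_rot: [[0.377, 0.926, 0.004], [0.926, -0.377, -0.004], [-0.003, 0.005, -1.0]]
contact_force: [0.5, -0.2, -0.1]
grip_width: 0.996
grasp_force: 0.0
```

>>> {"op": "drive_tool", "data": {
  "steps": "1 7.8 -15.1 0 -0.533; 1 7.8 -15.1 0 -0.533; 1 7.8 -15.1 0 -0.533; 1 7.8 -15.1 0 -0.533; 1 7.8 -15.1 0 -0.533"
}}

```text
clock: 1.97
ee_pos: [0.4968, -0.0948, 0.2317]
tool_rot: [[0.794, 0.608, 0.003], [0.608, -0.794, -0.009], [-0.003, 0.008, -1.0]]
contact_force: [-0.9, -0.5, 1.1]
grip_width: 1.001
grasp_force: 0.0
```

>>> {"op": "drive_tool", "data": {
  "steps": "1 7.6 -15.3 0 -0.531; 1 7.6 -15.3 0 -0.531; 1 7.6 -15.3 0 -0.531; 1 7.6 -15.3 0 -0.531; 1 7.6 -15.3 0 -0.531"
}}

```text
clock: 2.38
ee_pos: [0.5709, -0.247, 0.2293]
tool_rot: [[0.992, 0.126, -0.003], [0.126, -0.992, -0.009], [-0.004, 0.008, -1.0]]
contact_force: [-1.2, -0.9, -0.9]
grip_width: 1.003
grasp_force: 0.0
```

```bash
cat > st.py <<'E'
from h import *
s=env.get_state();R=np.array(s['tool_rot']);print(env.pinch_z,round(s['clock'],2),np.round(s['ee_pos'],4),'xaxis',np.degrees(np.arctan2(R[1,0],R[0,0])).round(2),'zax',R[:,2].round(4),'F',np.round(s['contact_force'],2),'M',np.round(s['moment'],2),'q',np.round(s['joint_positions'],0),s['grip_width'],s['grasp_force'])
E
python3 st.py
```

```text
-0.0187 2.38 [ 0.5709 -0.247   0.2293] xaxis 7.22 zax [-0.0033 -0.0086 -1.    ] F [-1.17 -0.9  -0.88] M [-0.03  0.07  0.01] q [ -8.  33.  50.  76. -24.  82. -43.] 1.0026935149419374 0.0
```

>>> {"op": "drive_tool", "data": {
  "steps": "0.75 0 0 -4 0.01; 0.75 0 0 -8 0.01; 0.75 0 0 -12 0.01; 0.75 0 0 -15 0.01; 0.75 0 0 -15 0.01"
}}

```text
clock: 2.8
ee_pos: [0.5665, -0.234, 0.0737]
tool_rot: [[0.989, 0.149, -0.014], [0.149, -0.989, 0.007], [-0.012, -0.009, -1.0]]
contact_force: [-1.3, 0.7, -0.4]
grip_width: 0.747
grasp_force: 0.0
```

>>> {"op": "drive_tool", "data": {
  "steps": "0.75 0 0 0 0; 0.75 0 0 0 0; 0.75 0 0 0 0"
}}

```text
clock: 3.05
ee_pos: [0.5732, -0.2396, 0.0845]
tool_rot: [[0.989, 0.149, 0.005], [0.149, -0.989, -0.003], [0.005, 0.003, -1.0]]
contact_force: [0.2, 0.2, 0.3]
grip_width: 0.749
grasp_force: 0.0
```

```bash
python3 - <<'E'
import st
from h import *
a=snap('scene');b=snap('top')
R=lambda s,x,y:cv2.resize(s['pixels'][y:y+150,x:x+200,::-1],(400,300),interpolation=cv2.INTER_CUBIC)
cv2.imwrite('pics/g1.png',np.hstack([R(b,360,160),R(a,320,210)]))
E
```

```text
-0.0187 3.05 [ 0.5732 -0.2396  0.0845] xaxis 8.56 zax [ 0.0051 -0.0025 -1.    ] F [0.25 0.21 0.27] M [ 0.01 -0.01 -0.04] q [ -8.  39.  46.  88. -29.  66. -38.] 0.7492471584883071 0.0
```

View pics/g1.png

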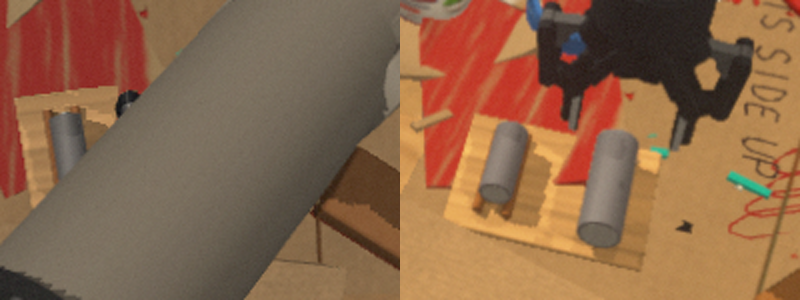

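The fingers straddle the thick cell (scene crop: fingers at 575,120 and 680,140; cell at 610,185). Descending.

>>> {"op": "drive_tool", "data": {
  "steps": "0.75 0 0 -2 -0.005; 0.75 0 0 -4 -0.01; 0.75 0 0 -5 -0.01; 0.75 0 0 -5.5 -0.01; 0.75 0 0 -5.5 -0.01"
}}

```text
clock: 3.57
ee_pos: [0.571, -0.2382, 0.0259]
tool_rot: [[0.99, 0.139, -0.001], [0.139, -0.99, 0.0], [-0.001, -0.001, -1.0]]
contact_force: [-0.6, 0.2, -0.2]
grip_width: 0.75
grasp_force: 0.0
```

>>> {"op": "drive_tool", "data": {
  "steps": "0.75 0 0 0 0; 0.75 0 0 0 0; 0.75 0 0 0 0;0.75 0 0 0 0; 0.75 0 0 0 0"
}}

```text
clock: 3.98
ee_pos: [0.5717, -0.2386, 0.0269]
tool_rot: [[0.99, 0.138, 0.001], [0.138, -0.99, -0.0], [0.001, 0.0, -1.0]]
contact_force: [0.3, -0.1, -0.7]
grip_width: 0.747
grasp_force: 0.0
```

>>> {"op": "drive_tool", "data": {
  "steps": "0.75 0 0 -0.5 0; 0.75 0 0 -1 0; 0.6 0 0 -1 0; 0.5 0 0 -1 0; 0.45 0 0 -1 0"
}}

```text
clock: 4.4
ee_pos: [0.5711, -0.2384, 0.016]
tool_rot: [[0.99, 0.138, -0.001], [0.138, -0.99, 0.0], [-0.001, -0.0, -1.0]]
contact_force: [0.8, -0.2, -0.5]
grip_width: 0.447
grasp_force: 0.0
```

>>> {"op": "drive_tool", "data": {
  "steps": "0.3 0 0 0 0; 0.3 0 0 0 0; 0.3 0 0 0 0;0.3 0 0 0 0; 0.3 0 0 0 0",
  "grip_force": 30
}}

```text
clock: 4.82
ee_pos: [0.5713, -0.2379, 0.0164]
tool_rot: [[0.99, 0.139, -0.0], [0.139, -0.99, 0.001], [-0.0, -0.001, -1.0]]
contact_force: [-1.1, 2.4, 2.7]
grip_width: 0.372
grasp_force: 30.0
```

```bash
python3 st.py
```

```text
-0.0187 4.82 [ 0.5713 -0.2379  0.0164] xaxis 7.97 zax [-2.e-04  9.e-04 -1.e+00] F [-1.05  2.38  2.71] M [ 0.47  0.21 -0.  ] q [ -6.  43.  43.  91. -33.  59. -36.] 0.3722318758059142 29.990068674087524
```

>>> {"op": "drive_tool", "data": {
  "steps": "0.3 0 0 1 0; 0.3 0 0 3 0; 0.3 0 0 5 0;0.3 0 0 7 0; 0.3 0 0 8 0"
}}

```text
clock: 5.23
ee_pos: [0.5725, -0.2403, 0.0994]
tool_rot: [[0.99, 0.138, 0.004], [0.138, -0.99, -0.003], [0.004, 0.004, -1.0]]
contact_force: [0.7, -0.6, -0.8]
grip_width: 0.375
grasp_force: 30.1
```

>>> {"op": "drive_tool", "data": {
  "steps": "0.3 0 0 0 0; 0.3 0 0 0 0; 0.3 0 0 0 0"
}}

```text
clock: 5.48
ee_pos: [0.5705, -0.2379, 0.095]
tool_rot: [[0.99, 0.138, -0.002], [0.138, -0.99, 0.001], [-0.002, -0.001, -1.0]]
contact_force: [-0.8, -0.4, -2.2]
grip_width: 0.373
grasp_force: 30.1
```

```bash
python3 - <<'E'
import st
from h import *
a=snap('scene');b=snap('top')
R=lambda s,x,y:cv2.resize(s['pixels'][y:y+150,x:x+200,::-1],(400,300),interpolation=cv2.INTER_CUBIC)
cv2.imwrite('pics/g2.png',R(a,320,190))
E
```

```text
-0.0187 5.48 [ 0.5705 -0.2379  0.095 ] xaxis 7.95 zax [-0.002  0.001 -1.   ] F [-0.81 -0.41 -2.17] M [ 0.01 -0.   -0.05] q [ -8.  38.  46.  87. -29.  67. -39.] 0.37333764645958606 30.119880437850952
```

View pics/g2.png

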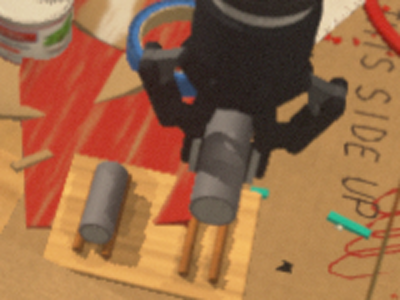

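Lifted level, and the slim cell is undisturbed. I'll carry it to just behind the hood to tilt it there.

>>> {"op": "drive_tool", "data": {
  "steps": "0.3 -0.5 1.5 1.5 -0.02; 0.3 -1.2 4.5 3 -0.04; 0.3 -2 7.5 3.5 -0.06; 0.3 -2.8 10.5 3.5 -0.08; 0.3 -3.5 13.5 3.5 -0.1"
}}

```text
clock: 6.0
ee_pos: [0.5354, -0.1022, 0.1308]
tool_rot: [[0.999, 0.037, -0.001], [0.037, -0.999, 0.0], [-0.001, -0.0, -1.0]]
contact_force: [0.5, 0.3, -1.3]
grip_width: 0.377
grasp_force: 30.3
```

>>> {"op": "drive_tool", "data": {
  "steps": "0.3 -0.8 3 0 0; 0.3 -1.6 6 0 0; 0.3 -2.4 9 0 0; 0.3 -3.2 12 0 0; 0.3 -4 15 0 0"
}}

```text
clock: 6.42
ee_pos: [0.495, 0.048, 0.1305]
tool_rot: [[0.999, 0.039, -0.001], [0.039, -0.999, -0.0], [-0.002, 0.0, -1.0]]
contact_force: [1.3, -0.2, -1.7]
grip_width: 0.376
grasp_force: 30.3
```

>>> {"op": "drive_tool", "data": {
  "steps": "0.3 -0.8 3 0 0; 0.3 -1.3 5.5 0 0; 0.3 -1.8 7.2 0 0; 0.3 -2.1 8.1 0 0; 0.3 -2.1 8.1 0 0"
}}

```text
clock: 6.83
ee_pos: [0.4739, 0.1302, 0.1304]
tool_rot: [[0.999, 0.044, -0.002], [0.044, -0.999, 0.0], [-0.002, -0.0, -1.0]]
contact_force: [-0.2, -0.5, -1.5]
grip_width: 0.373
grasp_force: 30.3
```

>>> {"op": "drive_tool", "data": {
  "steps": "0.3 0 0 0 0; 0.3 0 0 0 0; 0.3 0 0 0 0; 0.3 0 0 0 0; 0.3 0 0 0 0"
}}

```text
clock: 7.25
ee_pos: [0.4756, 0.1264, 0.1314]
tool_rot: [[0.999, 0.037, 0.0], [0.037, -0.999, -0.0], [0.0, 0.0, -1.0]]
contact_force: [-0.4, 0.4, -2.9]
grip_width: 0.376
grasp_force: 30.3
```

```bash
python3 st.py
```

```text
-0.0187 7.25 [0.4756 0.1264 0.1314] xaxis 2.1 zax [ 2.e-04 -3.e-04 -1.e+00] F [-0.42  0.43 -2.9 ] M [-0.01 -0.02 -0.  ] q [-58.  22.  52. 105. -19.  62. -86.] 0.37648472250844184 30.302204489707947
```

>>> {"op": "drive_tool", "data": {
  "steps": "0.3 0 0.15 -2 0.003; 0.3 0 0.15 -4 0.003; 0.3 0 0.15 -5.5 0.003; 0.3 0 0.15 -6.2 0.003; 0.3 0 0.15 -6.2 0.003",
  "grip_force": 20
}}

```text
clock: 7.67
ee_pos: [0.474, 0.1284, 0.0679]
tool_rot: [[0.999, 0.041, -0.003], [0.041, -0.999, -0.002], [-0.003, 0.001, -1.0]]
contact_force: [0.2, -0.0, -1.3]
grip_width: 0.374
grasp_force: 30.4
```

>>> {"op": "drive_tool", "data": {
  "steps": "0.3 0 0 0 0; 0.3 0 0 0 0; 0.3 0 0 0 0; 0.3 0 0 0 0; 0.3 0 0 0 0"
}}

```text
clock: 8.08
ee_pos: [0.4758, 0.1293, 0.07]
tool_rot: [[0.999, 0.042, 0.001], [0.042, -0.999, 0.001], [0.001, -0.001, -1.0]]
contact_force: [0.5, 0.9, -1.3]
grip_width: 0.376
grasp_force: 30.4
```

```bash
python3 - <<'E'
import st
from h import *
a=snap('scene')
cv2.imwrite('pics/g3.png',cv2.resize(a['pixels'][160:310,110:310,::-1],(800,600),interpolation=cv2.INTER_CUBIC))
E
```

```text
-0.0187 8.08 [0.4758 0.1293 0.07  ] xaxis 2.41 zax [ 1.2e-03  7.0e-04 -1.0e+00] F [ 0.48  0.85 -1.3 ] M [ 0.04 -0.    0.05] q [-55.  26.  49. 109. -24.  55. -82.] 0.37613659722447357 30.372759103775024
```

View pics/g3.png

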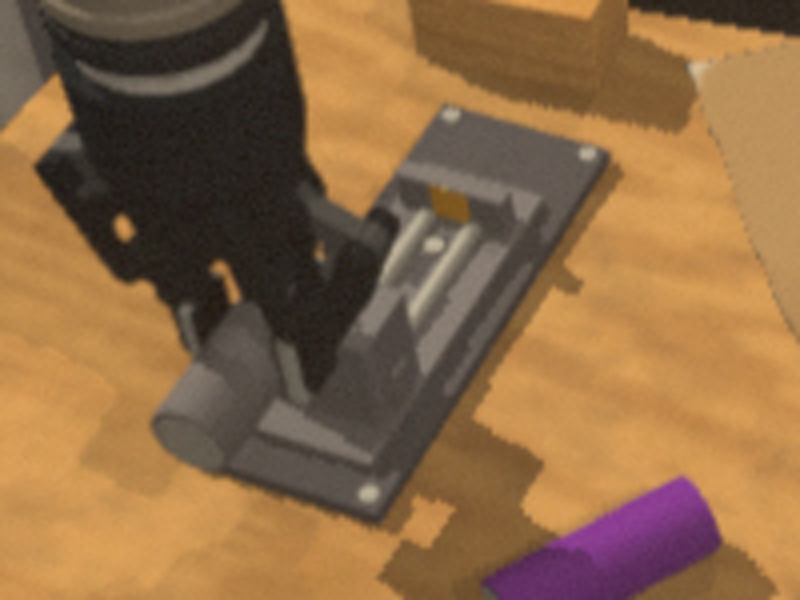

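The held cell's nub end hangs over the hood (crop ≈270,330). Pressing down slowly to tilt it.

>>> {"op": "drive_tool", "data": {
  "steps": "0.3 0 0 -0.2 0; 0.3 0 0 -0.4 0; 0.3 0 0 -0.6 0; 0.3 0 0 -0.8 0; 0.3 0 0 -0.8 0"
}}

```text
clock: 8.55
ee_pos: [0.4746, 0.1292, 0.0614]
tool_rot: [[0.999, 0.042, -0.002], [0.042, -0.999, 0.001], [-0.002, -0.001, -1.0]]
contact_force: [-2.8, 0.6, 4.9]
grip_width: 0.374
grasp_force: 31.0
```

>>> {"op": "drive_tool", "data": {
  "steps": "0.3 0 0 -0.1 0; 0.3 0 0 -0.2 0; 0.3 0 0 -0.3 0; 0.3 0 0 -0.3 0; 0.3 0 0 -0.3 0"
}}

```text
clock: 8.97
ee_pos: [0.4739, 0.1292, 0.0588]
tool_rot: [[0.999, 0.042, -0.003], [0.042, -0.999, 0.001], [-0.003, -0.001, -1.0]]
contact_force: [-4.8, -1.0, 8.0]
grip_width: 0.375
grasp_force: 31.8
```

>>> {"op": "drive_tool", "data": {
  "steps": "0.3 0 0 -0.1 0; 0.3 0 0 -0.2 0; 0.3 0 0 -0.2 0; 0.3 0 0 -0.2 0; 0.3 0 0 -0.2 0"
}}

```text
clock: 9.38
ee_pos: [0.4735, 0.1292, 0.0566]
tool_rot: [[0.999, 0.042, -0.004], [0.042, -0.999, 0.001], [-0.004, -0.001, -1.0]]
contact_force: [-6.0, 0.3, 7.6]
grip_width: 0.373
grasp_force: 32.2
```

>>> {"op": "drive_tool", "data": {
  "steps": "0.3 0 0 -0.1 0; 0.3 0 0 -0.2 0; 0.3 0 0 -0.3 0; 0.3 0 0 -0.3 0; 0.3 0 0 -0.3 0"
}}

```text
clock: 9.8
ee_pos: [0.4731, 0.1292, 0.0535]
tool_rot: [[0.999, 0.042, -0.005], [0.042, -0.999, 0.001], [-0.005, -0.001, -1.0]]
contact_force: [-7.1, 0.3, 8.3]
grip_width: 0.374
grasp_force: 33.0
```

```bash
python3 - <<'E'
import st
from h import *
a=snap('scene')
cv2.imwrite('pics/g4.png',cv2.resize(a['pixels'][160:310,110:310,::-1],(800,600),interpolation=cv2.INTER_CUBIC))
E
```

```text
-0.0187 9.8 [0.4731 0.1292 0.0535] xaxis 2.41 zax [-0.005  0.001 -1.   ] F [-7.13  0.28  8.28] M [-0.05  1.05  0.02] q [-54.  28.  48. 110. -26.  53. -81.] 0.37392408528316534 33.024811148643494
```

View pics/g4.png

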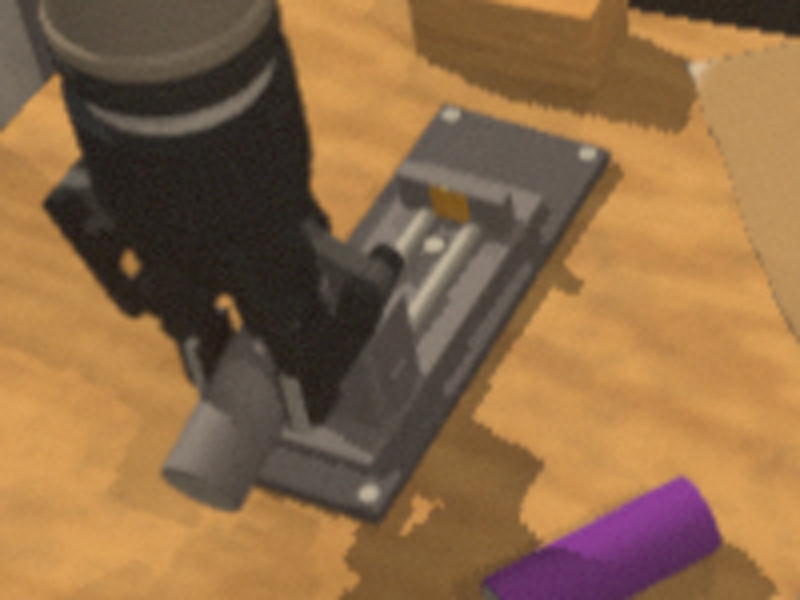

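The cell is clearly tilted, nub end up. Lifting clear and measuring the angle.

>>> {"op": "drive_tool", "data": {
  "steps": "0.3 0 0 1 0; 0.3 0 0 2 0; 0.3 0 0 3 0; 0.3 0 0 4 0; 0.3 0 0 5 0"
}}

```text
clock: 10.27
ee_pos: [0.4758, 0.1291, 0.1047]
tool_rot: [[0.999, 0.042, 0.001], [0.042, -0.999, 0.0], [0.001, -0.0, -1.0]]
contact_force: [-0.8, 1.0, -1.3]
grip_width: 0.37
grasp_force: 32.0
```

>>> {"op": "drive_tool", "data": {
  "steps": "0.3 0 0 0 0; 0.3 0 0 0 0; 0.3 0 0 0 0; 0.3 0 0 0 0; 0.3 0 0 0 0"
}}

```text
clock: 10.68
ee_pos: [0.4748, 0.129, 0.1027]
tool_rot: [[0.999, 0.042, -0.001], [0.042, -0.999, -0.001], [-0.001, 0.0, -1.0]]
contact_force: [-0.5, -0.3, -0.8]
grip_width: 0.371
grasp_force: 32.0
```

```bash
python3 - <<'E'
import st
from m import *
a=snap('scene')
S=env.get_state();t=np.array(S['ee_pos']);G=t+[0,0,.0151]
yaw=np.radians(2.4);e=np.array([np.cos(yaw),np.sin(yaw),0]);z=np.array([0,0,1.]);n=np.cross(e,z)
# compare predicted silhouettes' key points: flat-end bottom and top points for angles
for th in(12,15,18,21):
    c,s_=np.cos(np.radians(th)),np.sin(np.radians(th));ax=c*e+s_*z;up=-s_*e+c*z
    F=G-ax*(.0455+.0046)
    print(th,'bottom',np.round(proj(a,F-up*.0165),1),'centre',np.round(proj(a,F),1),'sides',np.round(proj(a,F-n*.0165),1),np.round(proj(a,F+n*.0165),1))
u,v=proj(a,G-e*.05);x0,y0=int(u)-50,int(v)-40
cv2.imwrite('pics/g5.png',cv2.resize(a['pixels'][y0:y0+75,x0:x0+100,::-1],(800,600),interpolation=cv2.INTER_CUBIC));print(x0,y0)
E
```

```text
-0.0187 10.68 [0.4748 0.129  0.1027] xaxis 2.4 zax [-1.2e-03 -5.0e-04 -1.0e+00] F [-0.45 -0.26 -0.8 ] M [-0.04 -0.05 -0.05] q [-57.  24.  51. 107. -21.  59. -84.] 0.3705167040579482 32.03625977039337
12 bottom [157.4 266.5] centre [153.9 261.1] sides [143.8 257.9] [164.  264.4]
15 bottom [158.3 266.8] centre [154.5 262. ] sides [144.5 258.7] [164.6 265.2]
18 bottom [159.2 267. ] centre [155.1 262.7] sides [145.1 259.5] [165.2 266. ]
21 bottom [160.1 267.1] centre [155.8 263.3] sides [145.8 260.1] [165.9 266.6]
101 216
```

View pics/g5.png

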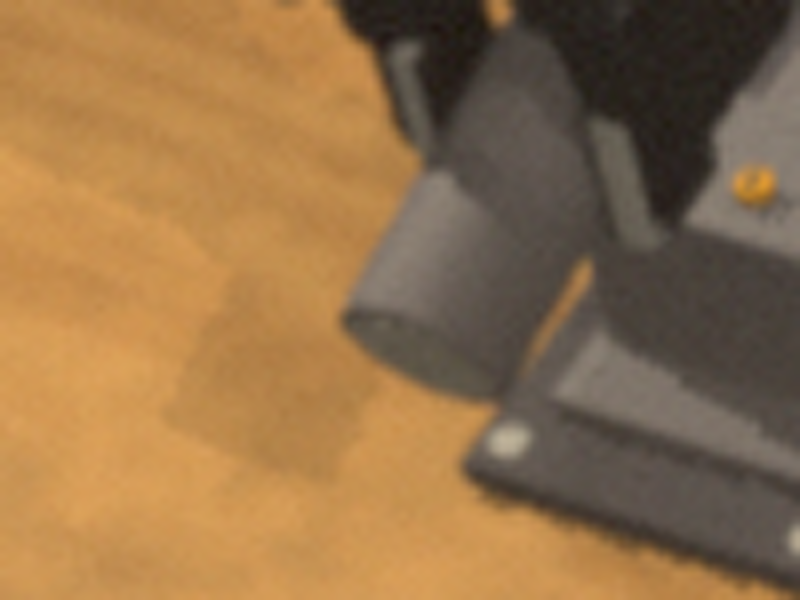

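```bash
python3 - <<'E'
from m import *
a=snap('scene')
S=env.get_state();G=np.array(S['ee_pos'])+[0,0,.0151]
z=np.array([0,0,1.])
for yd in(2.4,):
  yaw=np.radians(yd);e=np.array([np.cos(yaw),np.sin(yaw),0]);n=np.cross(e,z)
  o=ray(a,160,250)[0]
  for th in(0,9,12,15,18,21):
    c,s_=np.cos(np.radians(th)),np.sin(np.radians(th));ax=c*e+s_*z;up=-s_*e+c*z
    F=G-ax*.0501
    ph=np.linspace(0,2*np.pi,721);C=np.array([proj(a,F+.0165*(np.cos(t)*n+np.sin(t)*up)) for t in ph])
    # silhouette generators
    w=o-(F+.02*ax);w-=ax*(w@ax);d=np.linalg.norm(w);b=np.arctan2(w@up,w@n);dl=np.arccos(.0165/d)
    ed=[]
    for t in(b+dl,b-dl):
        q=.0165*(np.cos(t)*n+np.sin(t)*up);p0=np.array(proj(a,F+q));p1=np.array(proj(a,F+q+.025*ax));ed.append(np.degrees(np.arctan2(p0[1]-p1[1],p1[0]-p0[0])).round(1))
    r=cv2.fitEllipse(C.astype(np.float32))
    f=lambda p:((p-[101,216])*8).round().tolist()
    print(th,'edges',ed,'ell',np.round(r[1],1),round(r[2],1),'L',f(C[C[:,0].argmin()]),'R',f(C[C[:,0].argmax()]),'B',f(C[C[:,1].argmax()]))
g=cv2.GaussianBlur(a['pixels'].astype(np.float32),(0,0),.7)
# left edge: sat step along rows
for r in(238,241,244,247,250,253): 
    row=g[r,135:165];sat=row.max(1)-row.min(1);i=np.where(sat<45)[0];print(r,135+i[0]-(45-sat[i[0]])/(sat[i[0]-1]-sat[i[0]]) if i[0]>0 else None,end=' ')
E
```

```text
0 edges [np.float64(52.8), np.float64(54.3)] ell [11.4 24. ] 123.8 L [324.0, 287.0] R [492.0, 366.0] B [458.0, 392.0]
9 edges [np.float64(58.4), np.float64(59.5)] ell [ 8.4 23.9] 118.9 L [333.0, 313.0] R [504.0, 392.0] B [481.0, 407.0]
12 edges [np.float64(60.1), np.float64(61.1)] ell [ 7.3 23.9] 117.4 L [337.0, 321.0] R [509.0, 399.0] B [489.0, 411.0]
15 edges [np.float64(61.7), np.float64(62.6)] ell [ 6.2 23.8] 115.9 L [341.0, 328.0] R [514.0, 405.0] B [498.0, 414.0]
18 edges [np.float64(63.3), np.float64(64.1)] ell [ 5.2 23.8] 114.5 L [346.0, 335.0] R [520.0, 410.0] B [507.0, 416.0]
21 edges [np.float64(64.9), np.float64(65.5)] ell [ 4.1 23.7] 113.1 L [351.0, 342.0] R [526.0, 414.0] B [516.0, 418.0]
238 152.95298056304455 241 151.35501563549042 244 149.7928954809904 247 147.86706119775772 250 146.3323391675949 253 144.68861511349678
```

Measured tilt is about 13–14° (silhouette edge at 61°). That's a little low, so I'll press a second time, 3 mm deeper.

>>> {"op": "drive_tool", "data": {
  "steps": "0.3 0 0 -1.5 0; 0.3 0 0 -3 0; 0.3 0 0 -4.2 0; 0.3 0 0 -4.7 0; 0.3 0 0 -4.9 0"
}}

```text
clock: 11.2
ee_pos: [0.4737, 0.1289, 0.0536]
tool_rot: [[0.999, 0.042, -0.004], [0.042, -0.999, -0.001], [-0.004, 0.0, -1.0]]
contact_force: [-6.9, -0.4, 9.0]
grip_width: 0.376
grasp_force: 33.0
```

>>> {"op": "drive_tool", "data": {
  "steps": "0.3 0 0 -0.1 0; 0.3 0 0 -0.2 0; 0.3 0 0 -0.3 0; 0.3 0 0 -0.4 0; 0.3 0 0 -0.4 0"
}}

```text
clock: 11.62
ee_pos: [0.4736, 0.1289, 0.0511]
tool_rot: [[0.999, 0.042, -0.004], [0.042, -0.999, 0.001], [-0.004, -0.001, -1.0]]
contact_force: [-6.9, -0.6, 8.5]
grip_width: 0.376
grasp_force: 33.8
```

>>> {"op": "drive_tool", "data": {
  "steps": "0.3 0 0 1 0; 0.3 0 0 2 0; 0.3 0 0 3.5 0; 0.3 0 0 5 0; 0.3 0 0 5.3 0"
}}

```text
clock: 12.03
ee_pos: [0.4783, 0.1293, 0.1066]
tool_rot: [[0.999, 0.042, 0.007], [0.042, -0.999, 0.002], [0.007, -0.002, -1.0]]
contact_force: [0.7, -0.5, -1.7]
grip_width: 0.376
grasp_force: 32.8
```

>>> {"op": "drive_tool", "data": {
  "steps": "0.3 0 0 0 0; 0.3 0 0 0 0; 0.3 0 0 0 0; 0.3 0 0 0 0; 0.3 0 0 0 0"
}}

```text
clock: 12.45
ee_pos: [0.4747, 0.1289, 0.1026]
tool_rot: [[0.999, 0.042, -0.001], [0.042, -0.999, -0.001], [-0.001, 0.001, -1.0]]
contact_force: [0.8, 0.2, -1.1]
grip_width: 0.374
grasp_force: 32.8
```

```bash
python3 - <<'E'
import st
from m import *
a=snap('scene')
g=cv2.GaussianBlur(a['pixels'].astype(np.float32),(0,0),.7);P=[]
for r in range(238,255): 
    row=g[r,135:165];sat=row.max(1)-row.min(1);i=np.where(sat<45)[0];P.append((r,135+i[0]-(45-sat[i[0]])/(sat[i[0]-1]-sat[i[0]])))
P=np.array(P);k=np.polyfit(P[:,0],P[:,1],1);print(P[::4],'edge deg',np.degrees(np.arctan2(1,-k[0])))
E
```

```text
-0.0187 12.45 [0.4747 0.1289 0.1026] xaxis 2.4 zax [-1.3e-03 -8.0e-04 -1.0e+00] F [ 0.8   0.21 -1.08] M [ 0.06 -0.01  0.03] q [-57.  24.  51. 107. -21.  59. -84.] 0.3737954630460381 32.78837442398071
[[238.         153.26416779]
 [242.         151.44653887]
 [246.         149.33868712]
 [250.         147.39131916]
 [254.         145.42751759]] edge deg 63.70563550898916
```

Tilt is now about 18°. Carrying it over the hood to the axis-aligned start above the bay.

>>> {"op": "drive_tool", "data": {
  "steps": "0.3 2 0.1 0.5 0; 0.3 5 0.2 0.5 0; 0.3 8 0.3 0.5 0; 0.3 11 0.4 0.5 0; 0.3 13.5 0.6 0.5 0"
}}

```text
clock: 12.92
ee_pos: [0.612, 0.1348, 0.1075]
tool_rot: [[0.999, 0.042, -0.0], [0.042, -0.999, -0.001], [-0.0, 0.001, -1.0]]
contact_force: [0.3, 0.6, -0.6]
grip_width: 0.376
grasp_force: 32.8
```

>>> {"op": "drive_tool", "data": {
  "steps": "0.3 0.8 0 0 0; 0.3 1.3 0 0 0; 0.3 1.3 0 0 0; 0.3 1.3 0 0 0; 0.3 1.3 0 0 0"
}}

```text
clock: 13.33
ee_pos: [0.6222, 0.1352, 0.1081]
tool_rot: [[0.999, 0.042, -0.002], [0.042, -0.999, 0.0], [-0.001, -0.0, -1.0]]
contact_force: [-0.1, -0.9, -1.6]
grip_width: 0.378
grasp_force: 32.7
```

>>> {"op": "drive_tool", "data": {
  "steps": "0.3 0 0 -1 0; 0.3 0 0 -2.5 0; 0.3 0 0 -4 0; 0.3 0 0 -5.2 0; 0.3 0 0 -5.7 0"
}}

```text
clock: 13.75
ee_pos: [0.621, 0.1355, 0.0487]
tool_rot: [[0.999, 0.042, -0.004], [0.042, -0.999, -0.0], [-0.004, -0.0, -1.0]]
contact_force: [-1.3, -1.2, -2.3]
grip_width: 0.374
grasp_force: 32.8
```

>>> {"op": "drive_tool", "data": {
  "steps": "0.3 0 0 0 0; 0.3 0 0 0 0; 0.3 0 0 0 0; 0.3 0 0 0 0; 0.3 0 0 0 0"
}}

```text
clock: 14.17
ee_pos: [0.624, 0.1351, 0.0522]
tool_rot: [[0.999, 0.042, 0.002], [0.042, -0.999, 0.0], [0.002, -0.0, -1.0]]
contact_force: [-0.2, 0.5, -2.5]
grip_width: 0.377
grasp_force: 32.8
```

```bash
python3 - <<'E'
import st
from h import *
a=snap('scene')
cv2.imwrite('pics/g6.png',cv2.resize(a['pixels'][150:300,130:330,::-1],(800,600),interpolation=cv2.INTER_CUBIC))
E
```

```text
-0.0187 14.17 [0.624  0.1351 0.0522] xaxis 2.4 zax [ 1.7e-03  3.0e-04 -1.0e+00] F [-0.18  0.53 -2.47] M [-0.   -0.01 -0.02] q [-41.  43.  44.  86. -32.  64. -78.] 0.3765508964562137 32.753180265426636
```

View pics/g6.png

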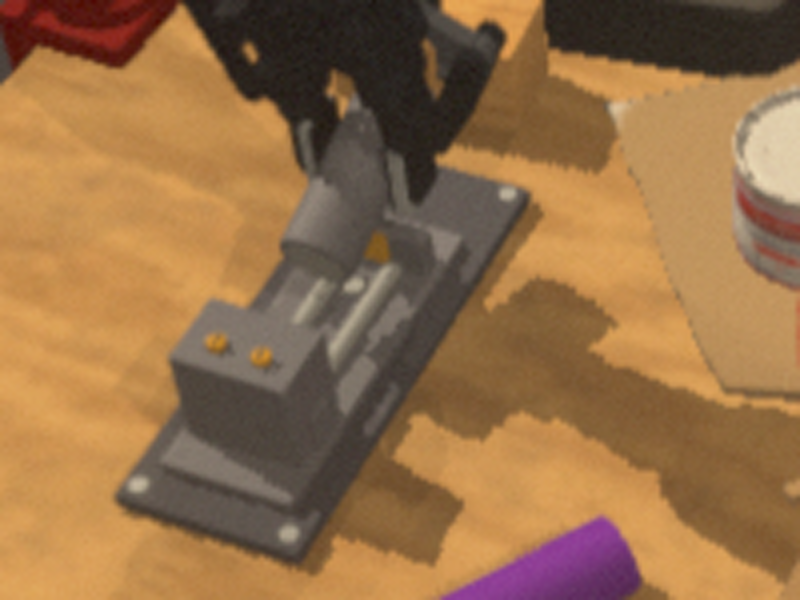

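The tilted cell (crop ≈340,210) is aligned with the rods, its flat end pointing down at the hood opening. Sliding down along its axis.

>>> {"op": "drive_tool", "data": {
  "steps": "0.3 -0.3 0 -0.3 0; 0.3 -0.8 -0.05 -0.5 0; 0.3 -1.3 -0.05 -0.65 0; 0.3 -1.8 -0.05 -0.8 0; 0.3 -2.2 -0.1 -0.95 0"
}}

```text
clock: 14.63
ee_pos: [0.6002, 0.1343, 0.0414]
tool_rot: [[0.999, 0.042, -0.001], [0.042, -0.999, 0.0], [-0.001, -0.0, -1.0]]
contact_force: [-0.1, 0.6, -1.8]
grip_width: 0.376
grasp_force: 32.8
```

>>> {"op": "drive_tool", "data": {
  "steps": "0.3 -0.3 0 -0.1 0; 0.3 -0.6 0 -0.2 0; 0.3 -0.9 -0.05 -0.3 0; 0.3 -1.2 -0.05 -0.4 0; 0.3 -1.2 -0.05 -0.4 0"
}}

```text
clock: 15.05
ee_pos: [0.5914, 0.1337, 0.0388]
tool_rot: [[0.999, 0.042, 0.005], [0.042, -0.999, 0.0], [0.005, -0.0, -1.0]]
contact_force: [5.3, 0.6, -0.5]
grip_width: 0.373
grasp_force: 32.8
```

```bash
python3 st.py
```

```text
-0.0187 15.05 [0.5914 0.1337 0.0388] xaxis 2.4 zax [ 5.3e-03  3.0e-04 -1.0e+00] F [ 5.29  0.63 -0.52] M [ 0.07 -0.82 -0.07] q [-43.  40.  44.  93. -31.  60. -77.] 0.373173205578598 32.819833159446716
```

Touch felt: Fx ≈ 5 N. Probing 2 mm further to tell the spring from something rigid.

>>> {"op": "drive_tool", "data": {
  "steps": "0.3 -0.05 0 -0.02 0; 0.3 -0.1 0 -0.03 0; 0.3 -0.1 0 -0.03 0; 0.3 -0.1 0 -0.03 0"
}}

```text
clock: 15.38
ee_pos: [0.5913, 0.1337, 0.0388]
tool_rot: [[0.999, 0.042, 0.006], [0.042, -0.999, 0.0], [0.006, 0.0, -1.0]]
contact_force: [6.0, 1.8, -1.7]
grip_width: 0.38
grasp_force: 32.8
```

>>> {"op": "drive_tool", "data": {
  "steps": "0.3 -0.05 0 -0.02 0; 0.3 -0.1 0 -0.03 0; 0.3 -0.1 0 -0.03 0; 0.3 -0.1 0 -0.03 0"
}}

```text
clock: 15.72
ee_pos: [0.5911, 0.1337, 0.0388]
tool_rot: [[0.999, 0.042, 0.008], [0.042, -0.999, 0.0], [0.008, 0.0, -1.0]]
contact_force: [5.8, 0.9, -1.6]
grip_width: 0.375
grasp_force: 32.8
```

```bash
python3 st.py
```

```text
-0.0187 15.72 [0.5911 0.1337 0.0388] xaxis 2.4 zax [ 8.2e-03  2.0e-04 -1.0e+00] F [ 5.8   0.92 -1.57] M [ 0.08 -1.36 -0.03] q [-44.  40.  44.  93. -31.  60. -77.] 0.3754045209043988 32.79180407524109
```

It's rigid: 2 mm commanded gave 0.3 mm of motion. Most likely the cell's upper edge is on the hood's front lip. I'll back off, go 3 mm lower and try again.

>>> {"op": "drive_tool", "data": {
  "steps": "0.3 0.4 0 0 0; 0.3 0.8 0 0 0; 0.3 0.8 0 -0.15 0; 0.3 0.8 0 -0.3 0; 0.3 0.8 0 -0.3 0"
}}

```text
clock: 16.13
ee_pos: [0.5939, 0.1334, 0.0331]
tool_rot: [[0.999, 0.042, -0.003], [0.042, -0.999, -0.0], [-0.003, 0.0, -1.0]]
contact_force: [-0.4, -0.5, -1.6]
grip_width: 0.375
grasp_force: 32.8
```

>>> {"op": "drive_tool", "data": {
  "steps": "0.3 0 0 0 0; 0.3 0 0 0 0; 0.3 0 0 0 0; 0.3 0 0 0 0"
}}

```text
clock: 16.47
ee_pos: [0.5952, 0.1336, 0.0342]
tool_rot: [[0.999, 0.042, -0.0], [0.042, -0.999, 0.0], [-0.0, -0.0, -1.0]]
contact_force: [0.2, -0.0, -1.1]
grip_width: 0.373
grasp_force: 32.8
```

```bash
python3 st.py
```

```text
-0.0187 16.47 [0.5952 0.1336 0.0342] xaxis 2.4 zax [-1.e-04  0.e+00 -1.e+00] F [ 0.17 -0.04 -1.13] M [-0.02 -0.05  0.01] q [-43.  41.  44.  92. -32.  60. -77.] 0.37290036390646875 32.8318065404892
```

>>> {"op": "drive_tool", "data": {
  "steps": "0.3 -0.1 0 0 0; 0.3 -0.3 0 0 0; 0.3 -0.5 0 0 0; 0.3 -0.5 0 0 0; 0.3 -0.5 0 0 0"
}}

```text
clock: 16.88
ee_pos: [0.59, 0.1337, 0.0342]
tool_rot: [[0.999, 0.042, -0.0], [0.042, -0.999, 0.0], [-0.0, -0.0, -1.0]]
contact_force: [-0.2, -0.5, -2.1]
grip_width: 0.373
grasp_force: 32.8
```

```bash
python3 st.py
```

```text
-0.0187 16.88 [0.59   0.1337 0.0342] xaxis 2.4 zax [-2.e-04  1.e-04 -1.e+00] F [-0.17 -0.5  -2.06] M [ 0.01 -0.02  0.01] q [-43.  41.  44.  93. -32.  60. -77.] 0.372870431597902 32.83149540424347
```

Free now, past the earlier block. Advancing gently to find the spring.

>>> {"op": "drive_tool", "data": {
  "steps": "0.3 -0.1 0 0 0; 0.3 -0.2 0 0 0; 0.3 -0.3 0 0 0; 0.3 -0.3 0 0 0; 0.3 -0.3 0 0 0"
}}

```text
clock: 17.3
ee_pos: [0.5872, 0.1336, 0.0342]
tool_rot: [[0.999, 0.042, -0.0], [0.042, -0.999, 0.0], [-0.0, -0.0, -1.0]]
contact_force: [-0.2, -0.6, -1.9]
grip_width: 0.375
grasp_force: 32.8
```

>>> {"op": "drive_tool", "data": {
  "steps": "0.3 -0.1 0 0 0; 0.3 -0.2 0 0 0; 0.3 -0.2 0 0 0; 0.3 -0.2 0 0 0"
}}

```text
clock: 17.63
ee_pos: [0.5852, 0.1336, 0.0342]
tool_rot: [[0.999, 0.042, -0.0], [0.042, -0.999, 0.0], [-0.0, -0.0, -1.0]]
contact_force: [-0.5, -0.2, -2.5]
grip_width: 0.376
grasp_force: 32.8
```

```bash
python3 st.py
```

```text
-0.0187 17.63 [0.5852 0.1336 0.0342] xaxis 2.4 zax [-0.  0. -1.] F [-0.46 -0.18 -2.49] M [-0.03 -0.02 -0.04] q [-44.  40.  44.  94. -32.  59. -77.] 0.3756808732859956 32.83098220825195
```

>>> {"op": "drive_tool", "data": {
  "steps": "0.3 -0.1 0 0 0; 0.3 -0.2 0 0 0; 0.3 -0.2 0 0 0; 0.3 -0.2 0 0 0"
}}

```text
clock: 17.97
ee_pos: [0.5832, 0.1336, 0.0342]
tool_rot: [[0.999, 0.042, -0.0], [0.042, -0.999, -0.0], [-0.0, 0.0, -1.0]]
contact_force: [0.3, -0.0, -0.7]
grip_width: 0.378
grasp_force: 32.8
```

>>> {"op": "drive_tool", "data": {
  "steps": "0.3 -0.1 0 0 0; 0.3 -0.2 0 0 0; 0.3 -0.2 0 0 0; 0.3 -0.2 0 0 0"
}}

```text
clock: 18.3
ee_pos: [0.5825, 0.1336, 0.0347]
tool_rot: [[0.999, 0.042, 0.003], [0.042, -0.999, -0.0], [0.003, 0.0, -1.0]]
contact_force: [3.3, -0.1, -1.8]
grip_width: 0.371
grasp_force: 32.8
```

```bash
python3 st.py
```

```text
-0.0187 18.3 [0.5825 0.1336 0.0347] xaxis 2.4 zax [ 0.0027 -0.     -1.    ] F [ 3.33 -0.12 -1.82] M [ 0.05 -0.74  0.02] q [-44.  40.  44.  94. -31.  59. -77.] 0.3709227462103493 32.82618999481201
```

>>> {"op": "drive_tool", "data": {
  "steps": "0.3 -0.1 0 0 0; 0.3 -0.2 0 0 0; 0.3 -0.2 0 0 0; 0.3 -0.2 0 0 0"
}}

```text
clock: 18.63
ee_pos: [0.5804, 0.1335, 0.0347]
tool_rot: [[0.999, 0.042, 0.002], [0.042, -0.999, -0.0], [0.002, 0.0, -1.0]]
contact_force: [4.4, -0.4, -2.3]
grip_width: 0.372
grasp_force: 32.8
```

>>> {"op": "drive_tool", "data": {
  "steps": "0.3 -0.1 0 0 0; 0.3 -0.2 0 0 0; 0.3 -0.2 0 0 0; 0.3 -0.2 0 0 0"
}}

```text
clock: 18.97
ee_pos: [0.5791, 0.1334, 0.0348]
tool_rot: [[0.999, 0.042, 0.004], [0.042, -0.999, -0.0], [0.004, 0.0, -1.0]]
contact_force: [6.7, 0.6, -3.8]
grip_width: 0.37
grasp_force: 32.8
```

```bash
python3 st.py
```

```text
-0.0187 18.97 [0.5791 0.1334 0.0348] xaxis 2.39 zax [ 3.9e-03 -2.0e-04 -1.0e+00] F [ 6.72  0.57 -3.82] M [-0.01 -1.38  0.05] q [-44.  39.  44.  95. -31.  59. -77.] 0.3700813104629923 32.7979838848114
```

The spring responds (about 4 mm, 6.7 N), with slight lip contact from above (Fz −3.8). Continuing down along the axis.

>>> {"op": "drive_tool", "data": {
  "steps": "0.3 0 0 -0.05 0; 0.3 -0.05 0 -0.1 0; 0.3 -0.1 0 -0.12 0; 0.3 -0.15 0 -0.14 0; 0.3 -0.15 0 -0.14 0"
}}

```text
clock: 19.38
ee_pos: [0.5786, 0.1334, 0.0343]
tool_rot: [[0.999, 0.042, 0.006], [0.042, -0.999, 0.0], [0.006, 0.0, -1.0]]
contact_force: [6.2, -0.2, 0.1]
grip_width: 0.375
grasp_force: 32.8
```

```bash
python3 st.py
```

```text
-0.0187 19.38 [0.5786 0.1334 0.0343] xaxis 2.39 zax [ 0.006  0.    -1.   ] F [ 6.22 -0.17  0.1 ] M [-0.08 -1.35  0.  ] q [-44.  39.  44.  95. -31.  58. -77.] 0.37518724889649735 32.81414330005646
```

>>> {"op": "drive_tool", "data": {
  "steps": "0.3 -0.1 0 0 0; 0.3 -0.2 0 0 0; 0.3 -0.2 0 0 0; 0.3 -0.2 0 0 0"
}}

```text
clock: 19.72
ee_pos: [0.578, 0.1334, 0.0346]
tool_rot: [[0.999, 0.042, 0.009], [0.042, -0.999, -0.0], [0.009, 0.0, -1.0]]
contact_force: [8.9, 0.3, -1.5]
grip_width: 0.372
grasp_force: 32.8
```

```bash
python3 st.py
```

```text
-0.0187 19.72 [0.578  0.1334 0.0346] xaxis 2.4 zax [ 9.e-03 -1.e-04 -1.e+00] F [ 8.93  0.32 -1.54] M [ 0.   -1.85 -0.  ] q [-45.  39.  45.  95. -31.  58. -77.] 0.37208767632488 32.82423913478851
```

>>> {"op": "drive_tool", "data": {
  "steps": "0.3 0 0 -0.1 0; 0.3 0 0 -0.2 0; 0.3 0 0 -0.25 0; 0.3 0 0 -0.25 0"
}}

```text
clock: 20.05
ee_pos: [0.5779, 0.1334, 0.033]
tool_rot: [[0.999, 0.042, 0.008], [0.042, -0.999, 0.0], [0.008, -0.0, -1.0]]
contact_force: [7.2, 0.3, 4.7]
grip_width: 0.378
grasp_force: 33.2
```

```bash
python3 st.py
```

```text
-0.0187 20.05 [0.5779 0.1334 0.033 ] xaxis 2.39 zax [ 8.4e-03  5.0e-04 -1.0e+00] F [7.2  0.29 4.73] M [-0.04 -1.2   0.01] q [-45.  39.  44.  95. -32.  58. -77.] 0.3784790504193442 33.16737771034241
```

>>> {"op": "drive_tool", "data": {
  "steps": "0.3 -0.05 0 -0.05 0; 0.3 -0.1 0 -0.1 0; 0.3 -0.15 0 -0.15 0; 0.3 -0.2 0 -0.15 0; 0.3 -0.2 0 -0.15 0"
}}

```text
clock: 20.47
ee_pos: [0.5769, 0.1334, 0.0321]
tool_rot: [[0.999, 0.042, 0.011], [0.042, -0.999, 0.001], [0.011, -0.0, -1.0]]
contact_force: [8.1, 0.0, 5.7]
grip_width: 0.374
grasp_force: 33.2
```

```bash
python3 st.py
```

```text
-0.0187 20.47 [0.5769 0.1334 0.0321] xaxis 2.39 zax [ 1.070e-02  7.000e-04 -9.999e-01] F [8.12 0.04 5.66] M [-0.06 -1.4  -0.01] q [-45.  39.  44.  96. -32.  58. -77.] 0.37406206767569417 33.23827922344208
```

>>> {"op": "drive_tool", "data": {
  "steps": "0.3 -0.1 0 -0.05 0; 0.3 -0.2 0 -0.1 0; 0.3 -0.25 0 -0.1 0; 0.3 -0.3 0 -0.1 0; 0.3 -0.3 0 -0.1 0"
}}

```text
clock: 20.88
ee_pos: [0.5753, 0.1334, 0.0315]
tool_rot: [[0.999, 0.042, 0.014], [0.042, -0.999, 0.001], [0.014, 0.0, -1.0]]
contact_force: [10.2, -0.4, 4.4]
grip_width: 0.374
grasp_force: 33.2
```

```bash
python3 st.py
```

```text
-0.0187 20.88 [0.5753 0.1334 0.0315] xaxis 2.38 zax [ 1.380e-02  5.000e-04 -9.999e-01] F [10.25 -0.39  4.44] M [-0.06 -1.83  0.04] q [-45.  39.  45.  96. -32.  57. -77.] 0.37432330220387894 33.168960213661194
```

>>> {"op": "drive_tool", "data": {
  "steps": "0.3 -0.05 0 -0.05 0; 0.3 -0.1 0 -0.1 0; 0.3 -0.15 0 -0.15 0; 0.3 -0.15 0 -0.2 0; 0.3 -0.15 0 -0.2 0"
}}

```text
clock: 21.3
ee_pos: [0.5742, 0.1333, 0.0297]
tool_rot: [[0.999, 0.042, 0.015], [0.042, -0.999, 0.001], [0.015, 0.0, -1.0]]
contact_force: [11.4, -0.4, 5.0]
grip_width: 0.376
grasp_force: 33.1
```

```bash
python3 st.py
```

```text
-0.0187 21.3 [0.5742 0.1333 0.0297] xaxis 2.38 zax [ 1.450e-02  5.000e-04 -9.999e-01] F [11.41 -0.37  4.97] M [-0.04 -1.9   0.06] q [-45.  39.  44.  97. -32.  57. -77.] 0.3759350413084746 33.085318207740784
```

Spring pressed about 9 mm (11.4 N). Now tipping the nub end down by lowering, with x held.

>>> {"op": "drive_tool", "data": {
  "steps": "0.3 0 0 -0.06 0; 0.3 0 0 -0.12 0; 0.3 0 0 -0.18 0; 0.3 0 0 -0.25 0; 0.3 0 0 -0.25 0"
}}

```text
clock: 21.72
ee_pos: [0.574, 0.1333, 0.027]
tool_rot: [[0.999, 0.042, 0.014], [0.042, -0.999, 0.0], [0.014, 0.0, -1.0]]
contact_force: [9.4, -0.1, 4.9]
grip_width: 0.373
grasp_force: 33.0
```

```bash
python3 st.py
```

```text
-0.0187 21.72 [0.574  0.1333 0.027 ] xaxis 2.38 zax [ 1.400e-02  5.000e-04 -9.999e-01] F [ 9.44 -0.1   4.88] M [ 0.05 -1.86  0.08] q [-45.  39.  44.  97. -32.  57. -77.] 0.37321149494126504 32.97755777835846
```

>>> {"op": "drive_tool", "data": {
  "steps": "0.3 0 0 -0.06 0; 0.3 0 0 -0.12 0; 0.3 0 0 -0.18 0; 0.3 0 0 -0.25 0; 0.3 0 0 -0.25 0"
}}

```text
clock: 22.13
ee_pos: [0.5737, 0.1333, 0.0243]
tool_rot: [[0.999, 0.042, 0.013], [0.042, -0.999, 0.0], [0.013, 0.0, -1.0]]
contact_force: [10.1, 0.1, 4.5]
grip_width: 0.372
grasp_force: 32.9
```

```bash
python3 st.py
```

```text
-0.0187 22.13 [0.5737 0.1333 0.0243] xaxis 2.38 zax [ 1.340e-02  4.000e-04 -9.999e-01] F [10.1   0.08  4.5 ] M [-0.   -1.84  0.04] q [-45.  39.  44.  97. -32.  56. -77.] 0.37164952550371383 32.93059945106506
```

>>> {"op": "drive_tool", "data": {
  "steps": "0.3 0 0 -0.06 0; 0.3 0 0 -0.12 0; 0.3 -0.03 0 -0.18 0; 0.3 -0.05 0 -0.25 0; 0.3 -0.05 0 -0.25 0"
}}

```text
clock: 22.55
ee_pos: [0.5731, 0.1332, 0.0216]
tool_rot: [[0.999, 0.041, 0.013], [0.041, -0.999, 0.0], [0.013, 0.0, -1.0]]
contact_force: [10.4, 0.4, 3.3]
grip_width: 0.369
grasp_force: 32.9
```

```bash
python3 st.py
```

```text
-0.0187 22.55 [0.5731 0.1332 0.0216] xaxis 2.38 zax [ 1.310e-02  2.000e-04 -9.999e-01] F [10.42  0.4   3.33] M [-0.05 -1.83  0.02] q [-45.  40.  44.  97. -32.  56. -77.] 0.3693510901818127 32.903693318367004
```

>>> {"op": "drive_tool", "data": {
  "steps": "0.3 0 0 -0.06 0; 0.3 0 0 -0.12 0; 0.3 -0.03 0 -0.18 0; 0.3 -0.05 0 -0.22 0; 0.3 -0.05 0 -0.22 0"
}}

```text
clock: 22.97
ee_pos: [0.5727, 0.1332, 0.0195]
tool_rot: [[0.999, 0.042, 0.013], [0.042, -0.999, 0.0], [0.013, 0.0, -1.0]]
contact_force: [10.6, 0.5, 3.3]
grip_width: 0.377
grasp_force: 33.0
```

```bash
python3 st.py
```

```text
-0.0187 22.97 [0.5727 0.1332 0.0195] xaxis 2.38 zax [ 1.330e-02  1.000e-04 -9.999e-01] F [10.58  0.54  3.31] M [-0.07 -1.83  0.01] q [-45.  40.  44.  97. -32.  56. -77.] 0.3769677086182494 33.008737564086914
```

>>> {"op": "drive_tool", "data": {
  "steps": "0.3 0 0 -0.05 0; 0.3 0 0 -0.1 0; 0.3 0 0 -0.15 0; 0.3 0 0 -0.15 0"
}}

```text
clock: 23.3
ee_pos: [0.5727, 0.1333, 0.0181]
tool_rot: [[0.999, 0.042, 0.013], [0.042, -0.999, 0.0], [0.013, 0.0, -1.0]]
contact_force: [10.1, 0.2, 5.4]
grip_width: 0.381
grasp_force: 33.0
```

>>> {"op": "drive_tool", "data": {
  "steps": "0.3 0 0 -0.05 0; 0.3 0 0 -0.1 0; 0.3 0 0 -0.1 0; 0.3 0 0 -0.1 0"
}}

```text
clock: 23.63
ee_pos: [0.5727, 0.1334, 0.0171]
tool_rot: [[0.999, 0.042, 0.013], [0.042, -0.999, 0.0], [0.013, 0.0, -1.0]]
contact_force: [9.7, 0.9, 4.8]
grip_width: 0.376
grasp_force: 33.0
```

```bash
python3 st.py
```

```text
-0.0187 23.63 [0.5727 0.1334 0.0171] xaxis 2.38 zax [ 1.330e-02  5.000e-04 -9.999e-01] F [9.7  0.85 4.84] M [-0.04 -1.81  0.  ] q [-45.  40.  44.  97. -32.  56. -76.] 0.3761385545874887 33.02198052406311
```

>>> {"op": "drive_tool", "data": {
  "steps": "0.3 0 0 -0.05 0; 0.3 0 0 -0.1 0; 0.3 0 0 -0.1 0; 0.3 0 0 -0.1 0"
}}

```text
clock: 23.97
ee_pos: [0.5728, 0.1334, 0.0162]
tool_rot: [[0.999, 0.042, 0.013], [0.042, -0.999, 0.001], [0.013, 0.0, -1.0]]
contact_force: [9.9, 0.6, 4.1]
grip_width: 0.371
grasp_force: 33.0
```

>>> {"op": "drive_tool", "data": {
  "steps": "0.3 0 0 -0.05 0; 0.3 0 0 -0.1 0; 0.3 0 0 -0.1 0; 0.3 0 0 -0.1 0"
}}

```text
clock: 24.3
ee_pos: [0.5728, 0.1335, 0.0153]
tool_rot: [[0.999, 0.042, 0.013], [0.042, -0.999, 0.001], [0.013, -0.0, -1.0]]
contact_force: [10.1, -0.5, 5.9]
grip_width: 0.376
grasp_force: 33.2
```

```bash
python3 - <<'E'
import st
from h import *
a=snap('scene')
cv2.imwrite('pics/g7.png',cv2.resize(a['pixels'][165:280,145:298,::-1],(798,600),interpolation=cv2.INTER_CUBIC))
E
```

```text
-0.0187 24.3 [0.5728 0.1335 0.0153] xaxis 2.39 zax [ 1.330e-02  7.000e-04 -9.999e-01] F [10.07 -0.52  5.91] M [-0.   -1.76  0.  ] q [-44.  40.  44.  97. -33.  55. -76.] 0.37558170495357907 33.234840631484985
```

>>> {"op": "drive_tool", "data": {
  "steps": "0.3 0 0 -0.05 0; 0.3 0 0 -0.1 0; 0.3 0 0 -0.1 0; 0.3 0 0 -0.1 0"
}}

```text
clock: 24.68
ee_pos: [0.5728, 0.1335, 0.0152]
tool_rot: [[0.999, 0.042, 0.013], [0.042, -0.999, 0.001], [0.013, -0.001, -1.0]]
contact_force: [7.6, 0.2, 10.2]
grip_width: 0.374
grasp_force: 33.7
```

```bash
python3 - <<'E'
import st
from h import *
a=snap('scene')
cv2.imwrite('pics/g7.png',cv2.resize(a['pixels'][165:280,145:298,::-1],(798,600),interpolation=cv2.INTER_CUBIC))
E
```

```text
-0.0187 24.68 [0.5728 0.1335 0.0152] xaxis 2.39 zax [ 0.0132  0.0013 -0.9999] F [ 7.58  0.18 10.24] M [ 0.01 -1.23  0.05] q [-44.  40.  44.  97. -33.  55. -76.] 0.3743954587031659 33.70926260948181
```

View pics/g7.png

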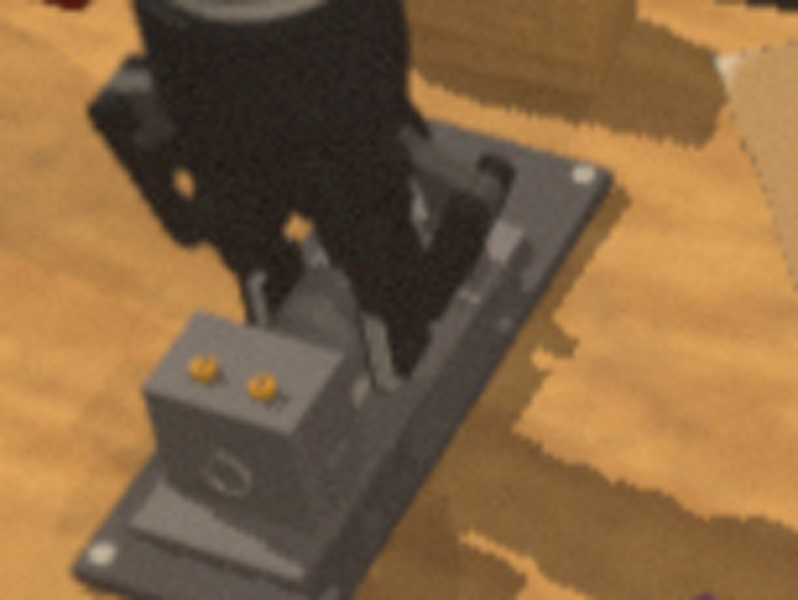

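Hard stop felt: Fz +10 N and z steady. Testing whether the nub is behind the wall: ease +x in small steps and watch whether Fx collapses rigidly (wall) or softly (spring only).

>>> {"op": "drive_tool", "data": {
  "steps": "0.3 0.05 0 0.03 0; 0.3 0.1 0 0.05 0; 0.3 0.15 0 0.05 0; 0.3 0.15 0 0.05 0"
}}

```text
clock: 25.07
ee_pos: [0.5728, 0.1336, 0.0151]
tool_rot: [[0.999, 0.042, 0.01], [0.042, -0.999, 0.001], [0.01, -0.001, -1.0]]
contact_force: [5.2, 0.2, 10.8]
grip_width: 0.371
grasp_force: 33.6
```

>>> {"op": "drive_tool", "data": {
  "steps": "0.3 0.05 0 0 0; 0.3 0.1 0 0 0; 0.3 0.15 0 0 0; 0.3 0.15 0 0 0"
}}

```text
clock: 25.4
ee_pos: [0.573, 0.1335, 0.0151]
tool_rot: [[0.999, 0.042, 0.007], [0.042, -0.999, 0.002], [0.007, -0.001, -1.0]]
contact_force: [3.4, -0.4, 12.7]
grip_width: 0.377
grasp_force: 33.8
```

>>> {"op": "drive_tool", "data": {
  "steps": "0.3 0.05 0 0 0; 0.3 0.1 0 0 0; 0.3 0.15 0 0 0; 0.3 0.15 0 0 0"
}}

```text
clock: 25.73
ee_pos: [0.5734, 0.1336, 0.0151]
tool_rot: [[0.999, 0.042, 0.005], [0.042, -0.999, 0.002], [0.005, -0.002, -1.0]]
contact_force: [0.8, -0.3, 15.5]
grip_width: 0.376
grasp_force: 34.0
```

```bash
python3 st.py
```

```text
-0.0187 25.73 [0.5734 0.1336 0.0151] xaxis 2.41 zax [ 0.0047  0.0019 -1.    ] F [ 0.8  -0.32 15.51] M [-0.04 -0.04  0.09] q [-44.  40.  44.  97. -33.  56. -76.] 0.3759071795692187 34.03870403766632
```

>>> {"op": "drive_tool", "data": {
  "steps": "0.3 0 0 0.05 0; 0.3 0 0 0.1 0; 0.3 0 0 0.13 0; 0.3 0 0 0.13 0; 0.3 0 0 0.13 0"
}}

```text
clock: 26.15
ee_pos: [0.5745, 0.1336, 0.0152]
tool_rot: [[0.999, 0.042, 0.008], [0.042, -0.999, 0.001], [0.008, -0.001, -1.0]]
contact_force: [5.4, 0.7, 5.9]
grip_width: 0.379
grasp_force: 33.2
```

```bash
python3 st.py
```

```text
-0.0187 26.15 [0.5745 0.1336 0.0152] xaxis 2.4 zax [ 7.6e-03  9.0e-04 -1.0e+00] F [5.4  0.68 5.94] M [-0.05 -1.02  0.06] q [-44.  40.  44.  97. -33.  56. -76.] 0.3793349859505144 33.17176043987274
```

>>> {"op": "drive_tool", "data": {
  "steps": "0.3 0.05 0 0.03 0; 0.3 0.1 0 0.03 0; 0.3 0.1 0 0.03 0; 0.3 0.1 0 0.03 0; 0.3 0.1 0 0.03 0"
}}

```text
clock: 26.57
ee_pos: [0.5745, 0.1336, 0.0152]
tool_rot: [[0.999, 0.042, 0.005], [0.042, -0.999, 0.001], [0.005, -0.001, -1.0]]
contact_force: [4.9, 0.2, 5.4]
grip_width: 0.371
grasp_force: 33.2
```

>>> {"op": "drive_tool", "data": {
  "steps": "0.3 0.05 0 0.03 0; 0.3 0.1 0 0.03 0; 0.3 0.1 0 0.03 0; 0.3 0.1 0 0.03 0; 0.3 0.1 0 0.03 0"
}}

```text
clock: 26.98
ee_pos: [0.5745, 0.1336, 0.0152]
tool_rot: [[0.999, 0.042, 0.003], [0.042, -0.999, 0.001], [0.003, -0.001, -1.0]]
contact_force: [3.0, -0.5, 6.7]
grip_width: 0.372
grasp_force: 33.3
```

```bash
python3 st.py
```

```text
-0.0187 26.98 [0.5745 0.1336 0.0152] xaxis 2.41 zax [ 0.0032  0.001  -1.    ] F [ 2.97 -0.51  6.68] M [-0.02 -0.45  0.05] q [-44.  40.  44.  96. -33.  56. -76.] 0.37221410344382905 33.255568742752075
```

>>> {"op": "drive_tool", "data": {
  "steps": "0.3 0 0 0.05 0; 0.3 0 0 0.1 0; 0.3 0 0 0.1 0; 0.3 0 0 0.1 0; 0.3 0 0 0.1 0"
}}

```text
clock: 27.4
ee_pos: [0.5745, 0.1336, 0.0152]
tool_rot: [[0.999, 0.042, 0.003], [0.042, -0.999, 0.0], [0.003, -0.0, -1.0]]
contact_force: [4.1, -0.3, 3.7]
grip_width: 0.378
grasp_force: 33.0
```

```bash
python3 st.py
```

```text
-0.0187 27.4 [0.5745 0.1336 0.0152] xaxis 2.41 zax [ 3.3e-03  3.0e-04 -1.0e+00] F [ 4.12 -0.34  3.72] M [ 0.03 -0.93  0.  ] q [-44.  40.  44.  96. -32.  56. -76.] 0.3782881796273638 32.97396719455719
```

>>> {"op": "drive_tool", "data": {
  "steps": "0.3 0.05 0 0.03 0; 0.3 0.1 0 0.05 0; 0.3 0.15 0 0.05 0; 0.3 0.15 0 0.05 0; 0.3 0.15 0 0.05 0"
}}

```text
clock: 27.82
ee_pos: [0.5744, 0.1336, 0.0152]
tool_rot: [[0.999, 0.042, 0.0], [0.042, -0.999, 0.0], [0.0, -0.0, -1.0]]
contact_force: [3.3, -0.5, 6.9]
grip_width: 0.377
grasp_force: 33.2
```

```bash
python3 st.py
```

```text
-0.0187 27.82 [0.5744 0.1336 0.0152] xaxis 2.4 zax [ 1.e-04  4.e-04 -1.e+00] F [ 3.26 -0.48  6.93] M [ 0.03 -0.52  0.04] q [-44.  41.  44.  96. -32.  57. -76.] 0.3769872117355001 33.23320984840393
```

x is pinned while Fx relaxes, so the nub is against the wall and the cell is pressed lightly on the rods. Releasing.

>>> {"op": "drive_tool", "data": {
  "steps": "0.45 0 0 0 0; 0.55 0 0 0 0; 0.6 0 0 0 0; 0.6 0 0 0.1 0; 0.6 0 0 0.2 0"
}}

```text
clock: 28.23
ee_pos: [0.573, 0.1336, 0.0157]
tool_rot: [[0.999, 0.042, -0.003], [0.042, -0.999, -0.0], [-0.003, 0.0, -1.0]]
contact_force: [-0.6, 0.2, 0.3]
grip_width: 0.603
grasp_force: 0.0
```

>>> {"op": "drive_tool", "data": {
  "steps": "0.65 0 0 0.5 0; 0.65 0 0 2 0; 0.65 0 0 4 0; 0.65 0 0 6 0; 0.65 0 0 9 0"
}}

```text
clock: 28.65
ee_pos: [0.5724, 0.1335, 0.1058]
tool_rot: [[0.999, 0.042, -0.005], [0.042, -0.999, -0.001], [-0.005, 0.001, -1.0]]
contact_force: [-1.1, 1.2, -0.2]
grip_width: 0.648
grasp_force: 0.0
```

>>> {"op": "drive_tool", "data": {
  "steps": "0.65 -3 -3 4 0; 0.65 -6 -6 6 0; 0.65 -8 -10 6 0; 0.65 -10 -14 6 0; 0.65 -10 -18 6 0"
}}

```text
clock: 29.07
ee_pos: [0.4758, -0.0259, 0.1668]
tool_rot: [[0.999, 0.044, -0.001], [0.044, -0.999, 0.003], [-0.001, -0.003, -1.0]]
contact_force: [0.7, -0.8, -0.9]
grip_width: 0.651
grasp_force: 0.0
```

>>> {"op": "drive_tool", "data": {
  "steps": "0.65 0 -4 0 0; 0.65 0 -8 0 0; 0.65 0 -8 0 0; 0.65 0 -8 0 0; 0.65 0 -8 0 0"
}}

```text
clock: 29.48
ee_pos: [0.478, -0.1057, 0.1662]
tool_rot: [[0.999, 0.041, -0.0], [0.041, -0.999, 0.001], [-0.0, -0.001, -1.0]]
contact_force: [0.3, 0.9, -0.2]
grip_width: 0.652
grasp_force: 0.0
```

```bash
python3 - <<'E'
import st
from m import *
a=snap('scene','fs.png');b=snap('top','ft.png')
c=np.array([.5788,.1328]);yaw=np.radians(2.31);e=np.array([np.cos(yaw),np.sin(yaw)]);n=np.array([-e[1],e[0]])
def prof(s,z,x,ys): 
    o=[]
    for y in ys:
        u,v=proj(s,[*(c+e*x+n*y),z]);o.append(int(s['pixels'][int(round(v)),int(round(u))].mean()))
    return o
# top view grid (cradle frame mm), at cell-crown height
ys=np.arange(-.03,.0301,.004);print('y',(ys*1000).round().astype(int).tolist())
for x in np.arange(-.044,.066,.006): print(round(x*1000),prof(b,.0498,x,ys))
E
```

```text
-0.0187 29.48 [ 0.478  -0.1057  0.1662] xaxis 2.33 zax [-1.0e-04  1.1e-03 -1.0e+00] F [ 0.34  0.91 -0.17] M [ 0.03 -0.04 -0.01] q [-34.  20.  57. 103. -18.  67. -59.] 0.6521092575812657 0.0
y [-30, -26, -22, -18, -14, -10, -6, -2, 2, 6, 10, 14, 18, 22, 26, 30]
-44 [40, 36, 88, 91, 87, 88, 90, 89, 86, 92, 91, 92, 89, 91, 89, 62]
-38 [59, 55, 76, 75, 70, 63, 67, 75, 102, 90, 87, 85, 83, 71, 67, 62]
-32 [59, 56, 53, 43, 51, 60, 69, 83, 106, 112, 92, 90, 89, 65, 62, 57]
-26 [54, 57, 48, 44, 47, 54, 70, 85, 107, 112, 94, 86, 91, 62, 65, 58]
-20 [57, 55, 49, 46, 49, 57, 72, 88, 105, 112, 92, 88, 93, 67, 59, 61]
-14 [57, 57, 49, 42, 46, 59, 74, 83, 106, 112, 94, 88, 89, 65, 61, 57]
-8 [56, 55, 49, 48, 45, 61, 78, 84, 105, 110, 96, 89, 89, 72, 61, 60]
-2 [57, 57, 42, 41, 51, 58, 75, 85, 106, 108, 94, 91, 86, 71, 64, 60]
4 [57, 57, 46, 40, 47, 60, 73, 86, 105, 112, 93, 91, 88, 71, 62, 58]
10 [69, 66, 42, 44, 53, 57, 78, 85, 103, 105, 92, 90, 93, 78, 64, 58]
16 [69, 69, 59, 55, 63, 61, 75, 87, 100, 103, 90, 90, 89, 76, 61, 59]
22 [59, 56, 55, 55, 66, 75, 90, 95, 102, 103, 96, 80, 85, 73, 62, 62]
28 [61, 59, 54, 57, 64, 79, 91, 103, 110, 107, 96, 84, 89, 76, 58, 57]
34 [44, 43, 43, 54, 66, 70, 91, 100, 105, 102, 94, 36, 49, 74, 65, 57]
40 [49, 99, 99, 100, 102, 101, 100, 101, 102, 102, 101, 99, 99, 88, 57, 57]
46 [96, 81, 80, 76, 76, 88, 91, 100, 92, 92, 90, 71, 80, 81, 61, 61]
52 [101, 100, 98, 102, 101, 100, 103, 99, 99, 104, 99, 103, 100, 91, 67, 70]
58 [96, 96, 92, 98, 103, 106, 96, 96, 95, 96, 92, 103, 102, 79, 64, 67]
64 [67, 66, 71, 72, 69, 69, 70, 74, 71, 69, 69, 71, 69, 67, 69, 72]
```

```bash
python3 - <<'E'
from m import *
a=snap('scene');b=snap('top')
c=np.array([.5788,.1328]);yaw=np.radians(2.31);e=np.array([np.cos(yaw),np.sin(yaw)]);n=np.array([-e[1],e[0]])
for nm,s in(('top',b),('scene',a)):
    g=cv2.GaussianBlur(s['pixels'].astype(np.float32),(0,0),.6)
    for y in(-.008,-.004,0,.004,.008):
        z=.0333+np.sqrt(.0165**2-y*y);o=[]
        for x in np.arange(.026,.058,.002):
            u,v=proj(s,[*(c+e*x+n*y),z]);o.append(int(cv2.getRectSubPix(g,(1,1),(u,v)).mean()))
        print(nm,round(y*1000),o)
# silhouette edges in scene: across-y profiles at stations
g=cv2.GaussianBlur(a['pixels'].astype(np.float32),(0,0),.6)
for x in(-.024,-.012,0,.012,.024,.034):
    o=[]
    for y in np.arange(-.034,.034,.003):
        u,v=proj(a,[*(c+e*x+n*y),.0333]);o.append(int(cv2.getRectSubPix(g,(1,1),(u,v)).mean()))
    print('sc',round(x*1000),o)
E
```

```text
top -8 [83, 81, 81, 82, 82, 82, 88, 100, 101, 100, 95, 96, 100, 101, 100, 100]
top -4 [94, 93, 93, 93, 94, 89, 90, 100, 101, 101, 99, 97, 100, 101, 101, 100]
top 0 [105, 105, 105, 105, 104, 100, 97, 100, 100, 99, 95, 97, 99, 100, 100, 99]
top 4 [108, 109, 108, 107, 105, 99, 91, 99, 100, 100, 96, 100, 101, 101, 100, 101]
top 8 [102, 103, 103, 102, 98, 84, 80, 97, 100, 98, 92, 94, 100, 100, 100, 101]
scene -8 [100, 100, 100, 101, 106, 112, 111, 103, 95, 92, 92, 91, 91, 92, 92, 91]
scene -4 [116, 115, 115, 116, 115, 113, 104, 97, 93, 92, 92, 93, 92, 91, 92, 93]
scene 0 [122, 122, 123, 123, 123, 117, 105, 97, 94, 94, 94, 93, 92, 92, 91, 92]
scene 4 [126, 127, 127, 127, 124, 118, 107, 97, 92, 92, 93, 93, 92, 93, 93, 93]
scene 8 [126, 128, 127, 128, 127, 123, 115, 104, 96, 92, 91, 92, 92, 92, 93, 92]
sc -24 [74, 76, 75, 71, 76, 81, 71, 62, 67, 96, 113, 112, 112, 112, 112, 113, 112, 113, 115, 112, 113, 113, 112]
sc -12 [74, 75, 74, 70, 76, 82, 70, 62, 66, 67, 72, 76, 84, 94, 103, 110, 116, 120, 110, 88, 90, 122, 137]
sc 0 [89, 88, 84, 75, 78, 83, 71, 64, 66, 67, 71, 79, 88, 95, 104, 112, 117, 120, 111, 89, 87, 113, 127]
sc 12 [83, 84, 85, 84, 94, 104, 83, 64, 65, 66, 70, 79, 88, 97, 106, 111, 117, 121, 110, 87, 89, 114, 126]
sc 24 [78, 73, 71, 71, 82, 99, 86, 75, 77, 75, 73, 79, 88, 97, 105, 112, 117, 119, 110, 89, 87, 111, 129]
sc 34 [93, 78, 71, 69, 68, 68, 68, 74, 80, 83, 88, 96, 105, 113, 116, 117, 118, 120, 106, 83, 90, 121, 137]
```

The cell's end edge and side profile agree in both views to about 1 mm along its length, so it's level, in line and against the wall. The robot is clear, so I'm handing in.

```bash
python3 -c "
from workcell import env
print(env.sign_off())"
```

```text
the job is handed in; nothing more can be done
None
```

The thick cell lies level in the charging cradle, nub end against the far wall and released, by camera measurement to about 1 mm. The spring's 6 mm press is inferred from where the cell lies. The slim cell was left in the rack and the job is handed in, but no verdict came back.

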